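# Reset the stop bar of a carton rack

### The arm

A 6-joint arm with a two-finger parallel gripper is mounted at the origin on a cart in front of the work surface, level with it; the furniture and walls round the work are solid. World frame = base frame: x ahead of the robot, y to its left, z up, the work surface at z = 0. Lengths are in mm, angles in rad, forces in N, time in s.
With the tool pointing down it reaches from about 275 to 750 mm from the base axis. Payload 10.2 kg.
Tool frame: the origin (TCP) lies at the very end of the fingers, on their centre line; the grasp point (between the pads) lies 19 mm behind it; z points along the fingers, x is the direction in which the jaws open and shut, and the axes are right-handed (so a half turn about z gives the same grasp; the last joint's range is limited). The gripper opens to 85 mm and grips with 20 to 120 N. Pads are 22 mm wide; open, the fingers measure 114 mm over their backs; the gripper's body (76 mm by 85 mm) begins 54 mm behind the grasp point. The pads swing forward as they close: fully open they stand 13 mm farther back than shut.
Start: joints at [-1.383, 0.313, 1.498, -0, 1.331, -0.223], TCP at [209.643, -481.332, 204.994] pointing down, gripper open.
Joint ranges: [-2.94, 2.94], [-0.97, 2.17], [0.19, 2.56], [-1.23, 4.37], [0.02, 3.11], [-2.88, 2.88]. Speed limits (rad/s): [2.39, 2.39, 3.01, 3.14, 3.14, 3.14].

### API

Orientations are given as a unit quaternion [w, x, y, z].
In Python, from rig import ctrl, cams gives the robot as it stands.
- The arm moves only by the tool play_rows, never from a script. Its argument "steps" is a list of rows, each a list of 2 entries, a list of its own where there are three numbers: the shift along the tool's x, y, z normalised to -1 to 1, where 1 is 0.75 m, then the turn, a rotation vector about the tool's x, y, z normalised to -1 to 1, where 1 is 45 degrees. A call has 1 to 20 rows; each row shifts and turns the commanded pose from where the row before left it, along the tool's axes as they then stand; what a row does not reach is not made up. A row lasts 1/10 s, in which the tool goes at most 50 mm and 8.59 degrees, less where a joint would pass 70% of its speed; a pose out of reach is approached as far as the arm can. A call with a number of a shift or a turn outside -1 to 1 is refused whole. A call with a gripper value outside its range is refused whole. "grip" is the closure, from 0 (fully open) to 1 (shut), set as the call begins (left out, the last holds). The fingers move at their own pace and stop on an object; "squeeze" is the grip in N (left out, the last holds). Time passes only in rows, so rows that do not move let the fingers close. It gives the time, the measured TCP pose, the force and the opening at its end, in the units of the state.
- ctrl.sense(): the state, without advancing time (a new reading comes with each control period).
- cams.capture(name): name is "scene" or "top" or "wrist"; returns the picture (400x640x3 uint8, red, green, blue); there is no depth.
- cams.camera_info(name): a dict with "fx", "fy", "cx", "cy" (pixels), "xyz" and "attitude" of the camera in the world. Camera axes: x right, y up, looking along -z (the intrinsics and any distortion apply to the point x, -y, -z); pixel columns grow to the right and rows downward; lengths in mm; the calibration is good to about 2 mm. A picture is of the moment at which its call begins: read the wrist's pose just before it. camera_info takes no time and is no camera call; for the wrist camera it gives the pose at the moment of the call.
- ctrl.finish_job(): hands the job in, once; it reports no verdict.
Trained networks look in the newest picture that a camera, given by its name, has taken for a name from the list of things; names that differ only in an ending like _2 or _b are one class to them, and where a whole thing is asked for, a point or a joint stands for the part that bears it (a point fixed in the world has none). Each returns a list of dicts, best first, with "p" (0 to 1); they miss things now and then, are a little off and sometimes report something else, mostly with a low value. They report only what shows in the picture. A call takes as long as a camera call. They do not tell look-alikes from the thing itself.
- cams.search_frame(camera, thing): "rect" ([centre column, centre row, width, height] in pixels, round what is visible of it).
- cams.tip_of(camera, thing): "pixel" ([column, row] in pixels: a listed point, or the origin of a listed thing).
The state is a dict: "time_s": time; "joints": joint angles; "dq": joint speeds; "tau": joint torques, N m; "eef_pos": TCP position; "ee_rot": TCP orientation; "force": force on the tool from outside, world axes, zero at the start; "wrist_torque": the same for the moment, N m; "grip_width": opening from 0.0 (shut) to 1.0 (fully open).
Only numpy, scipy, OpenCV 4.12 (cv2) and the standard library are available. Lean on these libraries where they do the work, as an engineer would, in place of code of your own. Each camera call takes 0.05 s, during which the arm holds its last target.

### The job

Lift the stop bar out of its notches and stand it upright on the free worktop clear of the rack, letting it go. Then stand the slim carton upright in the rack, lengthwise along the low back wall and up against it, and finally take the bar up again, turn it end for end so that its fence plate faces the carton, and drop it fully into the next notches toward the robot from where it was, so that the fence keeps the carton in. Leave the flat carton and the bottles, vial and cup behind the rack where they stand.

Things in the scene. Friction and masses are not known exactly. Their poses are not given: they have to be found in the camera images.
- rack: Fixed metal rack, grey plate, on the worktop. Origin: centre of the underside of its base plate, 196 (x) x 204 (y) x 6 mm; x points away from the robot to the low back wall, y along the wall. Back wall: inner face at x = +85 mm, 6 mm thick, 150 mm long, top at z = 20 mm. Combs of five round-topped teeth at y = +88 and -88 mm; teeth 10 mm thick in y, 25 mm long in x, 30.5 mm high.
- next_notch (a point): Middle between the two notches the bar must go into, on the plate's upper face: rack x = +20 mm, y = 0, z = 6 mm; rack axes. Notches lie at rack x = -60, -20, +20, +60 mm between the teeth of both combs, 15 mm wide with rounded mouths, open upward, floor at z = 6 mm. The bar starts in those at +60.
- bar: Loose metal stop bar, 0.25 kg. Origin: mid-length, underside of beam; y along the beam, x to the fence side. Beam 10 x 200 x 14 mm high, its ends lie in the notches; collars 20 x 6 x 20 mm high at y = +-75 mm fit inside the combs. Fence: plate 6 x 110 x 28 mm high, outer face at x = +25 mm. Flat underside: it stands by itself. x points to the robot at the start, along the rack's x at the end.
- bar_grip (a point): Middle of the bar's upright grey grip tab, 40 mm above the bar's underside over the beam's centre. The tab is 14 mm thick (bar x), 40 mm long (bar y) and its top is 56 mm above the bar's underside; it can be gripped either across or along. The worktop left of the rack, about world x 0.40 to 0.60, y 0.24 to 0.36 m, is free. Same axes as bar.
- bar_fence (a point): Middle of the outer face of the bar's fence: 25 mm to the bar's +x, 14 mm above its underside. Same axes as bar.
- slim_carton: The slim small carton to load, loose, standing on a long narrow face on the worktop: 32 (x) x 85 (y) x 48 mm high (z), 0.09 kg. Origin: centre of its underside. Both cartons stand to the right of the rack; which is nearer the robot varies.
- slim_carton_mid (a point): Centre of the slim carton (24 mm above its underside), same axes as the carton. It can be gripped across its 32 mm thickness.
- flat_carton_mid (a point): Centre of the other carton, flat and wider: 55 (x) x 110 (y) x 30 mm high. A bystander, to be left where it is.
- amber: Brown bottle, 45 mm diameter, 93 mm high, behind the rack; bystander; origin: centre of its underside.
- big_vial: Small vial, 32 mm diameter, 62 mm high, behind the rack; bystander; origin: centre of its underside.
- cup: Sample cup with screw cap, 60 mm diameter, 64 mm high, behind the rack; bystander; origin: centre of its underside.
Mind the look-alikes: they are no part of the job. Of the things shaped like the bar, the metal one is meant.

How it is judged:
By the outcome, as a careful person would: the job done as asked, in the order asked, and still so for the second after the job is handed in, with the robot touching nothing.
It also fails if it takes over 67 s, if anything falls off the work surface, if the arm or the gripper's body presses on something with over 40 N, if the wrist force passes 120 N, or if a joint passes its speed limit or range.

## Working session

There is one attempt and no reset: what is moved stays moved. The work goes in short steps, Python scripts to look and compute and a tool call to move; the robot and the scene stay as the last step left them, time stands still between calls to the robot, and variables do not carry over. Pictures are saved under pics/ and viewed, and the job is handed in when it is done.

Besides the shell and the picture viewer there is one more tool, called after "Request:" in YAML: its name, and indented under it one key for each argument. play_rows: Moves the arm, as the interface text tells. Its arguments: {"type":"object","properties":{"steps":{"type":"array"},"grip":{"type":"number"},"squeeze":{"type":"number"}},"required":["steps"]}

```bash
ls; mkdir -p pics
python3 - <<'E'
from rig import ctrl, cams
import cv2
s=ctrl.sense(); print({k:(v if not hasattr(v,'round') else v) for k,v in s.items()})
for c in ['scene','top','wrist']:
    im=cams.capture(c); cv2.imwrite(f'pics/{c}0.png',im[:,:,::-1]); print(c,cams.camera_info(c))
    if c!='wrist':
        for t in ['rack','next_notch','bar','bar_grip','bar_fence','slim_carton','slim_carton_mid','flat_carton_mid']:
            r=cams.tip_of(c,t); print(t,[([round(x) for x in q['pixel']],round(q['p'],2)) for q in r])
E
```

```text
pics
{'time_s': 0.0, 'joints': array([-1.38338951e+00,  3.13451224e-01,  1.49842214e+00, -3.43045552e-07,
        1.33103637e+00, -2.23382355e-01]), 'dq': array([ 0.0005761 , -0.00146982, -0.00043415, -0.00100266,  0.00020957,
        0.00032998]), 'tau': array([-1.98967435e-03, -4.12268400e+01, -2.59752738e+01, -3.91835556e-04,
        4.11403234e-03,  5.23060396e-05]), 'eef_pos': array([ 209.59085988, -481.02797709,  204.44010801]), 'ee_rot': array([-4.73843802e-04,  8.36460529e-01, -5.48026778e-01, -4.57327922e-04]), 'force': array([ 1.27905792,  0.8049361 , -0.91403244]), 'wrist_torque': array([ 0.01895677, -0.04291152,  0.01489773]), 'grip_width': 1.0020343343341218}
scene {'fx': 429.39639018001213, 'fy': 429.39639018001213, 'cx': 313.60169091728443, 'cy': 202.57654731537679, 'xyz': array([100.54544535, 617.65043773, 681.83521485]), 'attitude': array([-0.26288821, -0.1411064 ,  0.43164667,  0.8512696 ])}
rack [([298, 240], 0.74)]
next_notch [([287, 234], 0.88)]
bar [([275, 228], 0.97), ([339, 334], 0.82), ([412, 259], 0.64)]
bar_grip [([337, 318], 0.92), ([274, 216], 0.79), ([41
[... 421 characters left out ...]
249874,  0.02120103, -0.04156491, -0.70012029])}
rack [([290, 193], 0.67)]
next_notch [([291, 183], 0.66), ([403, 248], 0.3)]
bar [([291, 166], 0.9), ([322, 302], 0.63), ([219, 284], 0.57)]
bar_grip [([325, 301], 0.82), ([213, 285], 0.71), ([292, 164], 0.59)]
bar_fence [([292, 178], 0.93), ([315, 304], 0.9), ([209, 292], 0.56)]
slim_carton [([402, 250], 0.97), ([290, 165], 0.52)]
slim_carton_mid [([402, 246], 0.57)]
flat_carton_mid [([406, 178], 0.81)]
wrist {'fx': 320.89920667412656, 'fy': 320.89920667412656, 'cx': 318.8477121745047, 'cy': 200.51227339123375, 'xyz': array([ 283.67627772, -448.97235059,  373.45541895]), 'attitude': array([ 0.82590531, -0.1319859 ,  0.08675216, -0.54123396])}
```

View pics/scene0.png

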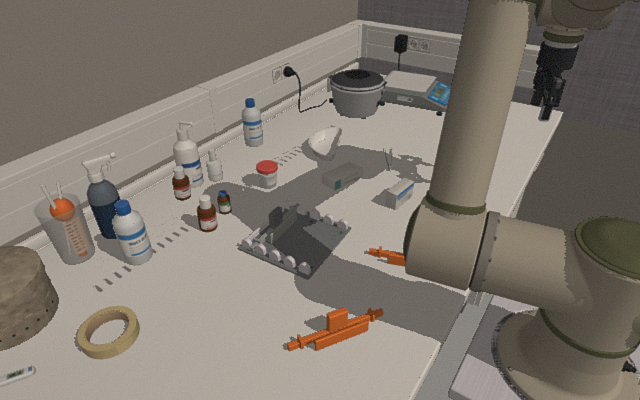

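View pics/top0.png

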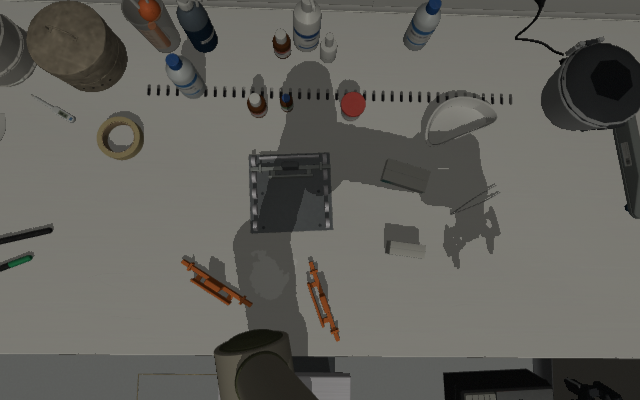

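View pics/wrist0.png

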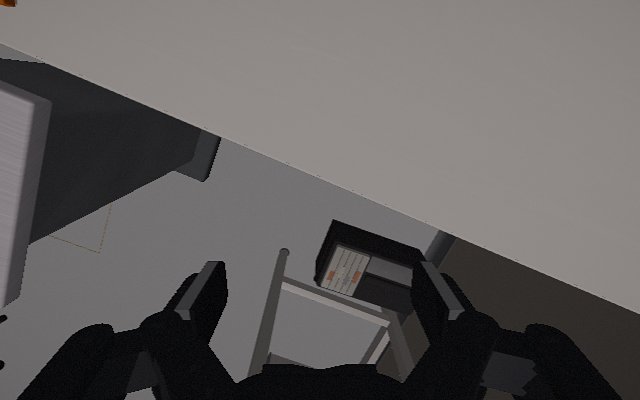

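Run:
```python
import cv2
a=cv2.imread('pics/top0.png')[120:340,180:440]
cv2.imwrite('pics/topcrop.png',cv2.resize(a,None,fx=3,fy=2.7,interpolation=cv2.INTER_CUBIC)[:600,:780])
```

```text
(no output)
```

View pics/topcrop.png

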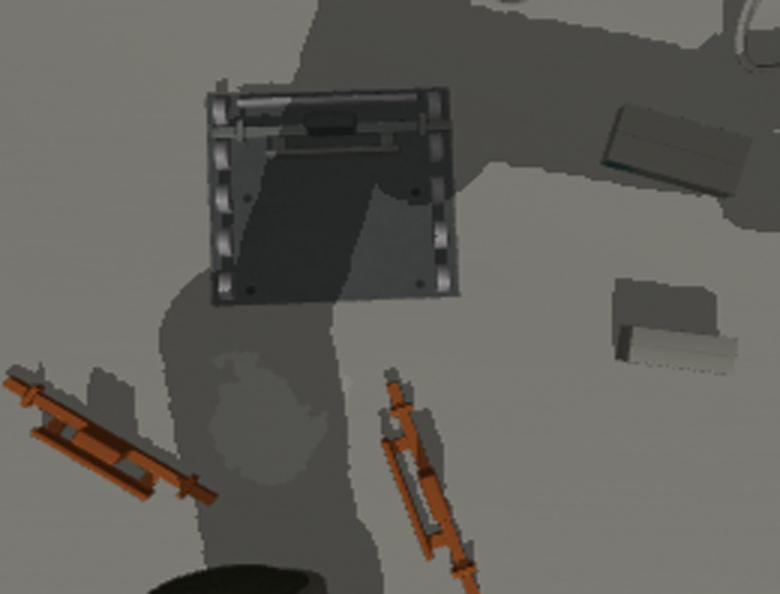

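The bar candidates in the top view are grey at (292,165), orange at (215,282) and orange at (322,300). The grey one sits in the rack notches, so it is the metal bar. The carton at (403,248) is tall and narrow, so that's the slim one. The one at (405,176) is the flat one.

```bash
cat > h.py <<'E'
import numpy as np, cv2
from scipy.spatial.transform import Rotation as R
from scipy.optimize import least_squares
def rot(q): return R.from_quat([q[1],q[2],q[3],q[0]])
def project(ci,P):
    P=np.atleast_2d(P); p=rot(ci['attitude']).inv().apply(P-ci['xyz'])
    return np.c_[ci['cx']+ci['fx']*p[:,0]/-p[:,2], ci['cy']+ci['fy']*-p[:,1]/-p[:,2]]
def unproj(ci,uv,z):
    uv=np.atleast_2d(uv); d=np.c_[(uv[:,0]-ci['cx'])/ci['fx'],-(uv[:,1]-ci['cy'])/ci['fy'],-np.ones(len(uv))]
    d=rot(ci['attitude']).apply(d); z=np.broadcast_to(z,len(uv))
    return ci['xyz']+d*((z-ci['xyz'][2])/d[:,2])[:,None]
def tf(pose,L):
    x,y,a=pose; L=np.atleast_2d(L).astype(float); c,s=np.cos(a),np.sin(a)
    return np.c_[x+c*L[:,0]-s*L[:,1], y+s*L[:,0]+c*L[:,1], L[:,2]]
def fit(ci,L,uv,p0):
    r=least_squares(lambda p:(project(ci,tf([p[0],p[1],p[2]],L))-uv).ravel(),p0,x_scale=[1,1,.01])
    return r.x, np.sqrt(np.mean(r.fun**2))
def boxpts(x0,x1,y0,y1,z0,z1):
    return np.array([[x,y,z] for x in(x0,x1) for y in(y0,y1) for z in(z0,z1)],float)
def drawbox(im,ci,pose,b,col=(0,255,0),dz=0,k=1,o=(0,0)):
    P=boxpts(*b); P[:,2]+=dz; q=((project(ci,tf(pose,P))+.5-np.array(o))*k-.5)
    for i in range(8):
        for j in (1,2,4):
            if not i&j: cv2.line(im,tuple(int(round(v)) for v in q[i]),tuple(int(round(v)) for v in q[i|j]),col,1,cv2.LINE_AA)
RACK=[(-98,98,-102,102,0,6),(85,91,-75,75,6,20)]+[(c-12.5,c+12.5,s*88-5,s*88+5,6,30.5) for c in(-80,-40,0,40,80) for s in(1,-1)]
BAR=[(-5,5,-100,100,0,14),(-10,10,72,78,0,20),(-10,10,-78,-72,0,20),(19,25,-55,55,0,28),(-7,7,-20,20,24,56)]
SLIM=[(-16,16,-42.5,42.5,0,48)]
FLAT=[(-27.5,27.5,-55,55,0,30)]
def overlay(im,ci,items,box,k,fn):
    x0,y0,x1,y1=box; a=cv2.resize(im[y0:y1,x0:x1,::-1],None,fx=k,fy=k,interpolation=cv2.INTER_CUBIC).copy()
    for pose,bs,dz,col in items:
        for b in bs: drawbox(a,ci,pose,b,col,dz,k,(x0,y0))
    cv2.imwrite(fn,a)
E
python3 - <<'E'
from rig import ctrl,cams
from h import *
ci=cams.camera_info('top'); im=cv2.imread('pics/top0.png')[:,:,::-1]
L=[[98,102,6],[98,-102,6],[-98,102,6],[-98,-102,6]]
uv=np.array([[249,154.4],[330,152.6],[251,233],[333.3,229.3]])
print(unproj(ci,uv,6).round(0))
rk,e=fit(ci,L,uv,[500,0,0]); print(rk,e)
sl=unproj(ci,np.array([[389,242],[425.5,245],[424.5,257.5],[388,254]]),48);print(sl.round())
br=np.r_[tf(rk,[60,0,0])[0,:2],rk[2]+np.pi]; print(br)
print(unproj(ci,[[385,161],[430,172],[424,192],[381,180]],30).round())
m=sl.mean(0); sp=[m[0],m[1],np.arctan2(*( (sl[0]-sl[1])[[1,0]]))-np.pi/2]; print(sp)
overlay(im,ci,[(rk,RACK,0,(0,255,0)),(br,BAR,6,(0,0,255)),(sp,SLIM,0,(255,255,0))],(230,130,440,280),3.7,'pics/ov0.png')
cs=cams.camera_info('scene'); im=cv2.imread('pics/scene0.png')[:,:,::-1]
overlay(im,cs,[(rk,RACK,0,(0,255,0)),(br,BAR,6,(0,0,255)),(sp,SLIM,0,(255,255,0))],(230,150,430,280),4,'pics/ov1.png')
E
```

```text
[[ 686.  102.    6.]
 [ 696. -102.    6.]
 [ 490.   91.    6.]
 [ 502. -113.    6.]]
[ 5.93407204e+02 -5.39874250e+00  5.51189950e-02] 0.25261038639460276
[[ 473. -243.   48.]
 [ 468. -330.   48.]
 [ 438. -327.   48.]
 [ 445. -240.   48.]]
[653.31608411  -2.09327712   3.19671165]
[[ 672. -237.   30.]
 [ 647. -349.   30.]
 [ 597. -333.   30.]
 [ 625. -227.   30.]]
[np.float64(456.09155865138257), np.float64(-285.0581596461916), np.float64(-0.06545954586515168)]
```

View pics/ov0.png

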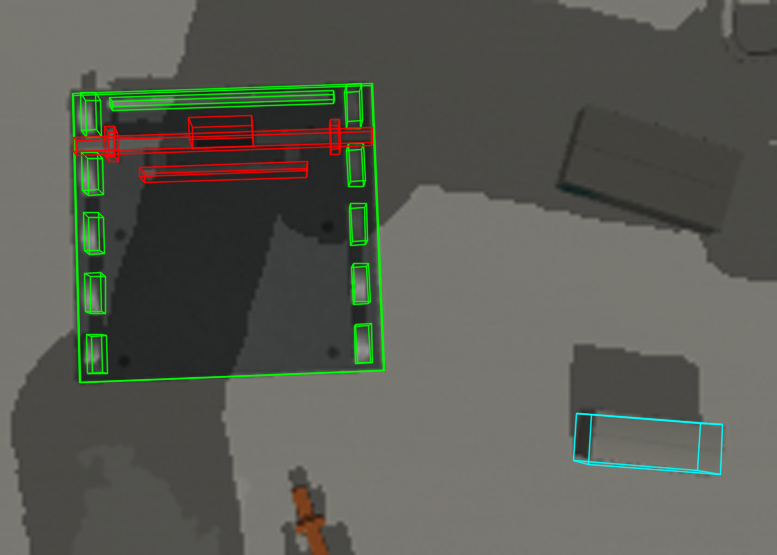

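View pics/ov1.png

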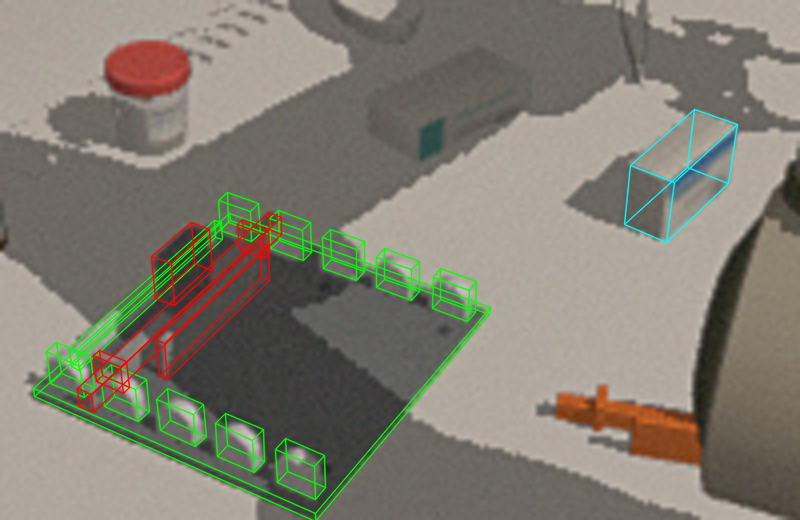

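```bash
cat >> h.py <<'E'
def yawof(q):
    x=rot(q).apply([1,0,0]); return np.arctan2(x[1],x[0])
def tiltof(q): return np.degrees(np.arccos(-rot(q).apply([0,0,1])[2]))
def plan(s,target,yaw,n=None,nd=4):
    """straight world move to target with tool straight down at yaw; prints rows"""
    Rc=rot(s['ee_rot']); p=np.array(s['eef_pos'],float)
    Rt=R.from_matrix(np.array([[np.cos(yaw),np.sin(yaw),0],[np.sin(yaw),-np.cos(yaw),0],[0,0,-1]]).T)
    rv=(Rc.inv()*Rt).as_rotvec(); d=np.array(target,float)-p
    m=max(np.linalg.norm(d)/48,np.degrees(np.linalg.norm(rv))/8.4)
    n=n or int(np.ceil(m)); rows=[]
    for i in range(n):
        rvs=(Rc.inv()*Rt).as_rotvec()/(n-i); sh=Rc.inv().apply((np.array(target)-p)/(n-i))
        a=(sh/750).round(nd); b=(rvs/(np.pi/4)).round(nd); rows.append([list(map(float,a)),list(map(float,b))])
        p=p+Rc.apply(a*750); Rc=Rc*R.from_rotvec(b*np.pi/4)
    print('n',n,'need',round(m,1)); print(str(rows).replace(' ','').replace('-0.0,','0,').replace('0.0,','0,').replace('-0.0]','0]'))
def st(s): print('t',round(s['time_s'],2),'pos',np.round(s['eef_pos'],1),'yaw',round(yawof(s['ee_rot']),4),'tilt',round(tiltof(s['ee_rot']),2),'F',np.round(s['force'],1),'g',round(s['grip_width'],3),'j',np.round(s['joints'],2))
E
python3 - <<'E'
from rig import ctrl,cams
from h import *
s=ctrl.sense(); st(s); plan(s,[600,-3,240],-1.516)
ci=cams.camera_info('wrist'); print(rot(s['ee_rot']).inv().apply(ci['xyz']-s['eef_pos']), rot(s['ee_rot']).inv().apply(rot(ci['attitude']).apply([0,0,-1])))
ct=cams.camera_info('top')
print(unproj(ct,[[257,108],[286,106],[352,107],[182,260],[250,303],[309,259],[337,337]],10).round())
E
```

```text
t 0.95 pos [ 209.7 -481.3  205. ] yaw -1.16 tilt 0.0 F [-0.7  1.   0.1] g 0.998 j [-1.38  0.31  1.5   0.    1.33 -0.22]
n 13 need 12.9
[[[-0.029,-0.0563,-0.0036],[0,0,0.0349]],[[-0.0305,-0.0555,-0.0036],[0,0,0.0349]],[[-0.032,-0.0546,-0.0036],[0,0,0.0349]],[[-0.0335,-0.0537,-0.0036],[0,0,0.0349]],[[-0.035,-0.0528,-0.0036],[0,0,0.0349]],[[-0.0364,-0.0518,-0.0036],[0,0,0.0349]],[[-0.0378,-0.0508,-0.0036],[0,0,0.0348]],[[-0.0392,-0.0497,-0.0036],[0,0,0.0349]],[[-0.0405,-0.0487,-0.0036],[0,0,0.0348]],[[-0.0419,-0.0475,-0.0036],[0,0,0.0349]],[[-0.0432,-0.0464,-0.0036],[0,0,0.0348]],[[-0.0444,-0.0451,-0.0035],[0,0,0.0349]],[[-0.0456,-0.0439,-0.0036],[0,0,0.0348]]]
[-1.09799071e-01 -8.07861238e+01 -1.68457099e+02] [-5.21874501e-04  3.11921978e-01  9.50107577e-01]
[[ 805.   85.   10.]
 [ 812.   12.   10.]
 [ 814. -156.   10.]
 [ 421.  255.   10.]
 [ 321.   87.   10.]
 [ 428.  -54.   10.]
 [ 243. -125.   10.]]
```

Request:
play_rows:
  steps:
    - [[-0.029,-0.056,-0.0036],[0,0,0.035]]
    - [[-0.0305,-0.0555,-0.0036],[0,0,0.035]]
    - [[-0.032,-0.0545,-0.0036],[0,0,0.035]]
    - [[-0.0335,-0.0535,-0.0036],[0,0,0.035]]
    - [[-0.035,-0.053,-0.0036],[0,0,0.035]]
    - [[-0.0365,-0.052,-0.0036],[0,0,0.035]]
    - [[-0.038,-0.051,-0.0036],[0,0,0.035]]
    - [[-0.039,-0.05,-0.0036],[0,0,0.035]]
    - [[-0.0405,-0.0485,-0.0036],[0,0,0.035]]
    - [[-0.042,-0.0475,-0.0036],[0,0,0.035]]
    - [[-0.043,-0.0465,-0.0036],[0,0,0.035]]
    - [[-0.0445,-0.045,-0.0036],[0,0,0.035]]
    - [[-0.0455,-0.044,-0.0036],[0,0,0.034]]
    - [[0,0,0],[0,0,0]]
    - [[0,0,0],[0,0,0]]
  grip: 0.2

```text
time_s: 2.45
eef_pos: [600.4, -2.7, 239.5]
ee_rot: [0.0, 0.727, -0.687, -0.0]
force: [0.5, -0.6, 0.1]
grip_width: 0.797
```

Run:
```python
from rig import ctrl,cams
from h import *
s=ctrl.sense(); st(s); ci=cams.camera_info('wrist'); im=cams.capture('wrist'); 
import pickle; pickle.dump((s,ci,im),open('w1.pkl','wb'))
cv2.imwrite('pics/w1.png',im[:,:,::-1])
rk=[593.4,-5.4,.055]; br=[653.3,-2.1,3.1967]
overlay(im,ci,[(rk,RACK,0,(0,255,0)),(br,BAR,6,(0,0,255))],(0,0,640,400),1.25,'pics/w1o.png')
```

```text
t 2.45 pos [600.4  -2.7 239.5] yaw -1.5148 tilt 0.05 F [ 0.5 -0.6  0.1] g 0.797 j [-0.2   0.46  1.19 -0.    1.49  1.32]
```

View pics/w1o.png

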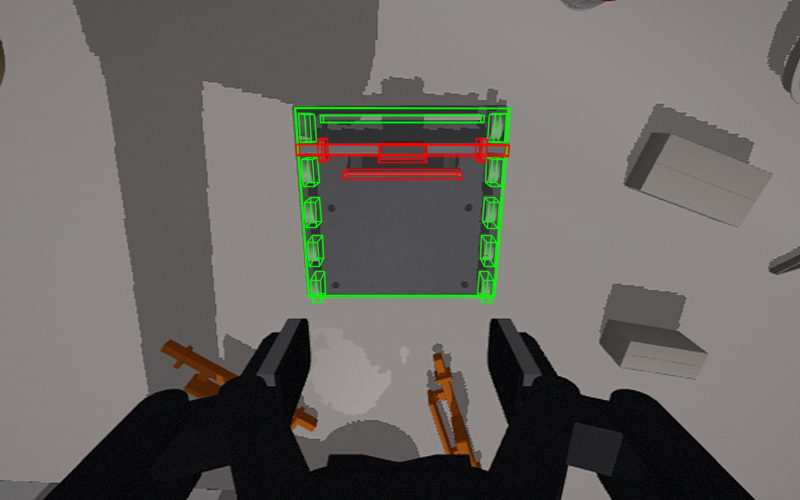

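View pics/w1.png

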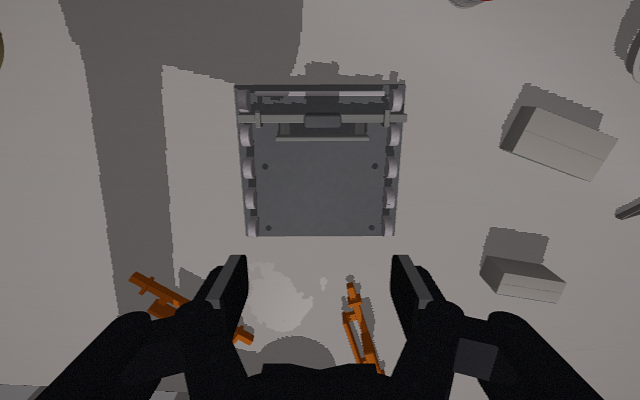

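Run:
```python
import pickle,cv2,numpy as np
s,ci,im=pickle.load(open('w1.pkl','rb'))
a=im[76:246,225:415,::-1]
a=np.clip(a.astype(float)*1.6,0,255).astype('uint8')
a=cv2.resize(a,None,fx=4.2,fy=3.5,interpolation=cv2.INTER_CUBIC)
cv2.imwrite('pics/w1c.png',a)
```

```text
(no output)
```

View pics/w1c.png

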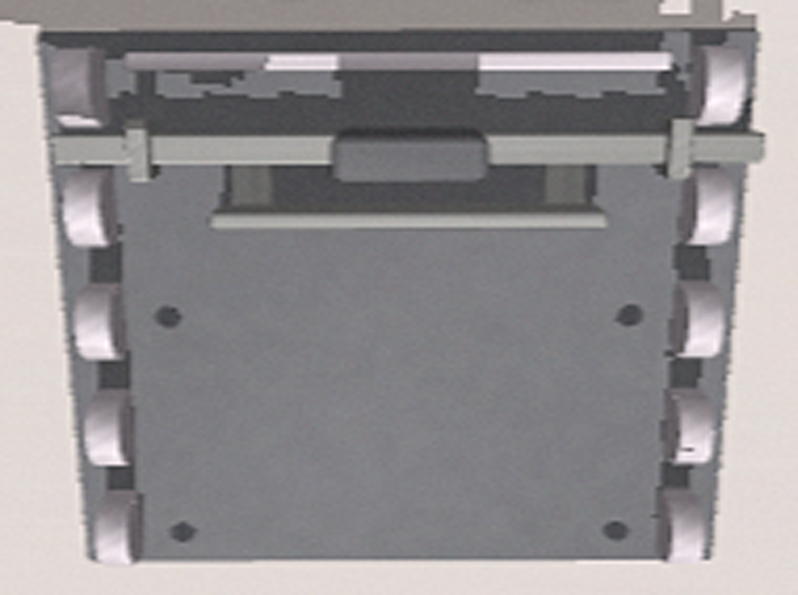

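Run:
```python
import pickle
from h import *
s,ci,im=pickle.load(open('w1.pkl','rb'))
c=lambda p:np.array(p)/[4.2,3.5]+[225,76]-0.4
rk,e=fit(ci,[[98,102,6],[98,-102,6],[-98,102,6],[-98,-102,6]],c([[38,32],[757,32],[90,560],[711,560]]),[593,-5,.055]); print(rk,e)
br,e=fit(ci,[[-5,-100,20],[5,-100,20],[-5,100,20],[5,100,20],[25,-55,34],[25,55,34]],c([[50,137],[50,163],[765,134],[765,160],[212,228],[607,226]]),[653,-2,3.197]); print(br,e)
print(tf(rk,[60,0,0]), rk[2]+np.pi)
overlay(np.clip(im*1.6,0,255).astype('uint8'),ci,[(rk,RACK,0,(0,255,0)),(br,BAR,6,(0,0,255))],(225,76,415,246),3.5,'pics/w1f.png')
ct=cams=None
```

```text
[ 5.95116160e+02 -3.33926741e+00  5.82818592e-02] 0.7720643392825328
[655.67539452  -2.39838267   3.20255476] 0.5632946511689928
[[6.55014285e+02 1.55664772e-01 0.00000000e+00]] 3.199874512796922
```

View pics/w1f.png

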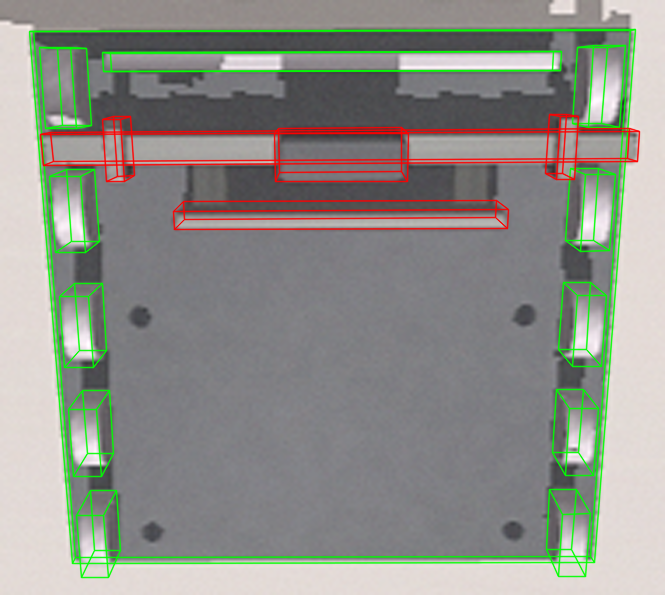

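Request:
play_rows:
  steps:
    - [[0.001,-0.0245,0.045],[0,0,0]]
    - [[0.001,-0.0245,0.045],[0,0,0]]
    - [[0.0012,-0.0243,0.045],[0,0,0]]
    - [[0,0,0.03],[0,0,0]]
    - [[0,0,0.03],[0,0,0]]
    - [[0,0,0.03],[0,0,0]]
    - [[0,0,0.0295],[0,0,0]]
    - [[0,0,0.015],[0,0,0]]
    - [[0,0,0.015],[0,0,0]]
    - [[0,0,0],[0,0,0]]
    - [[0,0,0],[0,0,0]]

```text
time_s: 3.6
eef_pos: [655.8, -2.9, 27.6]
ee_rot: [-0.0, 0.726, -0.688, 0.001]
force: [0.7, 0.5, 0.0]
grip_width: 0.804
```

Run:
```python
from rig import ctrl,cams
from h import *
s=ctrl.sense(); st(s); ci=cams.camera_info('wrist'); im=cams.capture('wrist')
cv2.imwrite('pics/w2.png',im[:,:,::-1])
```

```text
t 3.6 pos [655.8  -2.9  27.6] yaw -1.5168 tilt 0.07 F [0.7 0.5 0. ] g 0.804 j [-0.18  0.77  1.26 -0.    1.12  1.33]
```

View pics/w2.png

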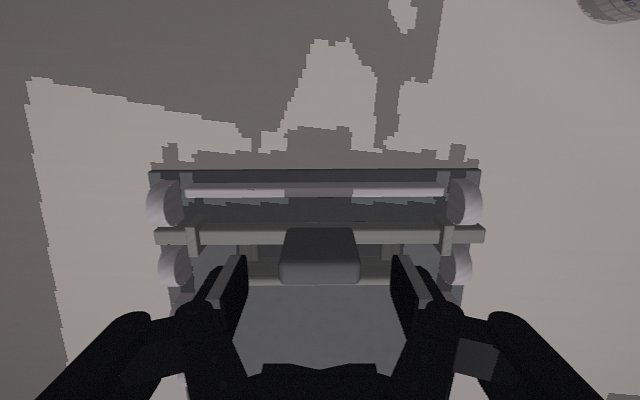

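Run:
```python
from rig import ctrl,cams
from h import *
s=ctrl.sense(); ci=cams.camera_info('wrist'); im=cv2.imread('pics/w2.png')[:,:,::-1]
br=[655.7,-2.4,3.2015]; rk=[595.1,-3.3,.0583]
x,y=s['eef_pos'][:2]
items=[(br,BAR,6,(0,0,255)),(rk,RACK,0,(0,255,0)),((x,y,s and yawof(s['ee_rot'])),[(-34,34,-11,11,33,61)],0,(0,255,255))]
overlay(np.clip(im*1.4,0,255).astype('uint8'),ci,items,(140,150,500,380),2.2,'pics/w2o.png')
```

```text
(no output)
```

View pics/w2o.png

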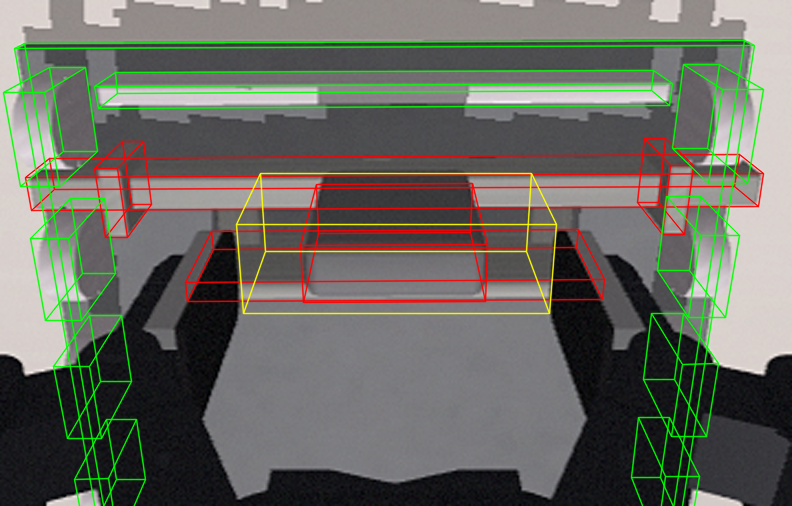

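Request:
play_rows:
  steps:
    - [[0,0,0.001],[0,0,0]]
    - [[0,0,0],[0,0,0]]
    - [[0,0,0],[0,0,0]]
    - [[0,0,0],[0,0,0]]
    - [[0,0,0],[0,0,0]]
    - [[0,0,0],[0,0,0]]
  grip: 1
  squeeze: 60

```text
time_s: 4.25
eef_pos: [656.1, -2.6, 26.9]
ee_rot: [-0.001, 0.726, -0.688, 0.001]
force: [-0.1, 0.9, 6.3]
grip_width: 0.444
```

Request:
play_rows:
  steps:
    - [[0,0,-0.01],[0,0,0]]
    - [[0,0,-0.015],[0,0,0]]
    - [[0,0,-0.015],[0,0,0]]
    - [[0,0,-0.02],[0,0,0]]
    - [[0,0,-0.03],[0,0,0]]
    - [[0,0,-0.03],[0,0,0]]
    - [[0,0,0],[0,0,0]]

```text
time_s: 4.95
eef_pos: [657.0, -2.9, 120.2]
ee_rot: [-0.002, 0.726, -0.688, 0.003]
force: [0.1, 0.2, -1.4]
grip_width: 0.443
```

Run:
```python
from rig import ctrl,cams
from h import *
s=ctrl.sense(); st(s); ci=cams.camera_info('wrist'); im=cams.capture('wrist')
cv2.imwrite('pics/w3.png',im[:,:,::-1])
plan(s,[515,300,s['eef_pos'][2]],.055)
```

```text
t 4.95 pos [657.   -2.9 120.2] yaw -1.5165 tilt 0.39 F [ 0.1  0.2 -1.4] g 0.443 j [-0.18  0.67  1.17  0.    1.29  1.33]
n 11 need 10.7
[[[-0.0376,0.0152,-0.0002],[-0.0005,-0.0007,-0.1819]],[[-0.0394,0.0097,-0.0001],[-0.0005,-0.0007,-0.1819]],[[-0.0403,0.004,-0.0001],[-0.0004,-0.0007,-0.1819]],[[-0.0405,-0.0018,-0.0001],[-0.0004,-0.0008,-0.1819]],[[-0.0398,-0.0076,-0.0001],[-0.0005,-0.0008,-0.1819]],[[-0.0384,-0.0131,0],[-0.0005,-0.0007,-0.1819]],[[-0.0361,-0.0185,0],[-0.0004,-0.0007,-0.1819]],[[-0.0331,-0.0234,0],[-0.0005,-0.0008,-0.1819]],[[-0.0294,-0.0279,0],[-0.0004,-0.0007,-0.1819]],[[-0.0252,-0.0318,0],[-0.0005,-0.0008,-0.1819]],[[-0.0204,-0.0351,0],[-0.0004,-0.0007,-0.1819]]]
```

View pics/w3.png

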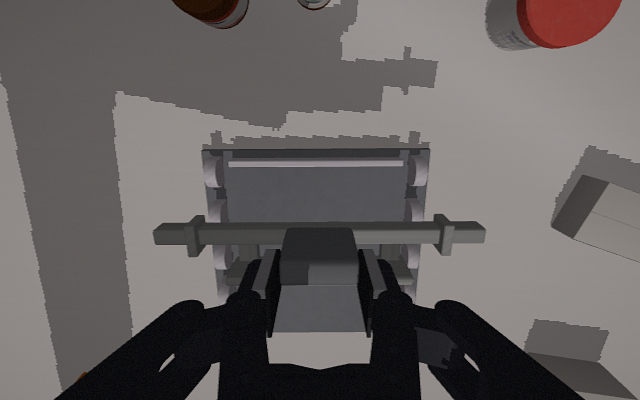

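Request:
play_rows:
  steps:
    - [[-0.0376,0.0152,0],[0,0,-0.182]]
    - [[-0.0394,0.0097,0],[0,0,-0.182]]
    - [[-0.0403,0.004,0],[0,0,-0.182]]
    - [[-0.0405,-0.0018,0],[0,0,-0.182]]
    - [[-0.0398,-0.0076,0],[0,0,-0.182]]
    - [[-0.0384,-0.0131,0],[0,0,-0.182]]
    - [[-0.0361,-0.0185,0],[0,0,-0.182]]
    - [[-0.0331,-0.0234,0],[0,0,-0.182]]
    - [[-0.0294,-0.0279,0],[0,0,-0.182]]
    - [[-0.0252,-0.0318,0],[0,0,-0.182]]
    - [[-0.0204,-0.035,0],[0,0,-0.182]]
    - [[0,0,0],[0,0,0]]
    - [[0,0,0.03],[0,0,0]]
    - [[0,0,0.03],[0,0,0]]
    - [[0,0,0.03],[0,0,0]]
    - [[0,0,0.02],[0,0,0]]
    - [[0,0,0.01],[0,0,0]]
    - [[0,0,0],[0,0,0]]

```text
time_s: 6.8
eef_pos: [512.7, 299.4, 24.7]
ee_rot: [0.0, 1.0, 0.027, -0.001]
force: [-0.1, -0.1, -2.5]
grip_width: 0.439
```

Run:
```python
from rig import ctrl,cams
from h import *
s=ctrl.sense(); st(s)
for c in['wrist','scene']:
    im=cams.capture(c); cv2.imwrite(f'pics/{c}4.png',im[:,:,::-1])
```

```text
t 6.8 pos [512.7 299.4  24.7] yaw 0.0546 tilt 0.15 F [-0.1 -0.1 -2.5] g 0.439 j [ 0.33  0.65  1.48 -0.    1.01  0.28]
```

View pics/scene4.png

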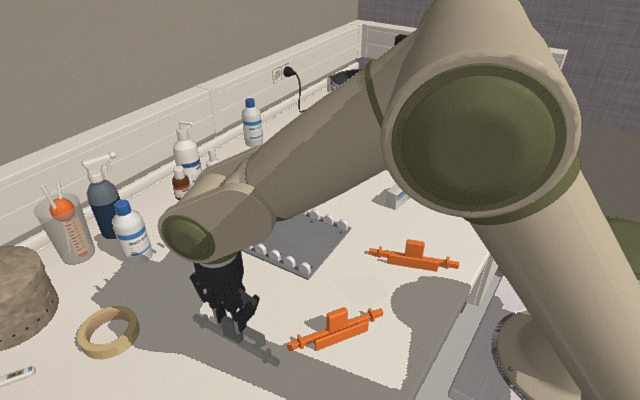

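View pics/wrist4.png

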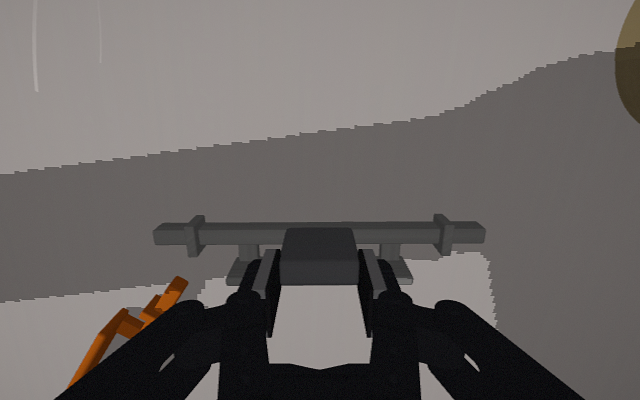

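Request:
play_rows:
  steps:
    - [[0,0,0.002],[0,0,0]]
    - [[0,0,0.002],[0,0,0]]
    - [[0,0,0.001],[0,0,0]]
    - [[0,0,0],[0,0,0]]

```text
time_s: 7.3
eef_pos: [513.2, 300.1, 22.3]
ee_rot: [-0.0, 1.0, 0.028, 0.0]
force: [-0.6, -0.2, -1.4]
grip_width: 0.44
```

Request:
play_rows:
  steps:
    - [[0,0,0.001],[0,0,0]]
    - [[0,0,0],[0,0,0]]

```text
time_s: 7.5
eef_pos: [513.2, 300.2, 21.4]
ee_rot: [0.0, 1.0, 0.028, -0.0]
force: [-0.2, -0.7, -2.8]
grip_width: 0.441
```

Request:
play_rows:
  steps:
    - [[0,0,0.0012],[0,0,0]]
    - [[0,0,0],[0,0,0]]

```text
time_s: 7.7
eef_pos: [513.3, 300.3, 21.0]
ee_rot: [-0.0, 1.0, 0.028, 0.0]
force: [-1.6, -0.2, 2.7]
grip_width: 0.442
```

Request:
play_rows:
  steps:
    - [[0,0,0],[0,0,0]]
    - [[0,0,0],[0,0,0]]
    - [[0,0,0],[0,0,0]]
    - [[0,0,-0.02],[0,0,0]]
    - [[0,0,-0.03],[0,0,0]]
    - [[0,0,-0.05],[0,0,0]]
    - [[0,0,-0.05],[0,0,0]]
    - [[0,0,-0.05],[0,0,0]]
    - [[0,0,0],[0,0,0]]
  grip: 0.3

```text
time_s: 8.6
eef_pos: [515.3, 300.9, 177.2]
ee_rot: [-0.002, 1.0, 0.028, 0.005]
force: [0.1, 0.0, 0.2]
grip_width: 0.698
```

Run:
```python
from rig import ctrl,cams
from h import *
import pickle
s=ctrl.sense(); st(s)
im=cams.capture('wrist'); cv2.imwrite('pics/wrist5.png',im[:,:,::-1]); 
plan(s,[430,-286,170],-.065)
s,ci,im=pickle.load(open('w1.pkl','rb'))
a=cv2.resize(im[215:315,465:585,::-1],None,fx=6,fy=6,interpolation=cv2.INTER_CUBIC); cv2.imwrite('pics/w1s.png',a)
```

```text
t 8.6 pos [515.3 300.9 177.2] yaw 0.0559 tilt 0.62 F [0.1 0.  0.2] g 0.698 j [ 0.33  0.49  1.32 -0.    1.32  0.28]
n 13 need 12.4
[[[-0.0121,0.0596,0.0004],[-0.0003,-0.001,0.0118]],[[-0.0116,0.0597,0.0005],[-0.0003,-0.001,0.0119]],[[-0.011,0.0598,0.0005],[-0.0004,-0.001,0.0118]],[[-0.0104,0.0599,0.0005],[-0.0003,-0.001,0.0119]],[[-0.0099,0.06,0.0005],[-0.0004,-0.001,0.0118]],[[-0.0093,0.0601,0.0006],[-0.0003,-0.001,0.0119]],[[-0.0088,0.0602,0.0006],[-0.0004,-0.001,0.0118]],[[-0.0082,0.0603,0.0006],[-0.0003,-0.001,0.0119]],[[-0.0076,0.0604,0.0006],[-0.0004,-0.001,0.0118]],[[-0.0071,0.0604,0.0007],[-0.0003,-0.001,0.0119]],[[-0.0065,0.0605,0.0007],[-0.0004,-0.001,0.0118]],[[-0.0059,0.0606,0.0007],[-0.0003,-0.001,0.0119]],[[-0.0054,0.0606,0.0007],[-0.0004,-0.0009,0.0118]]]
```

View pics/wrist5.png

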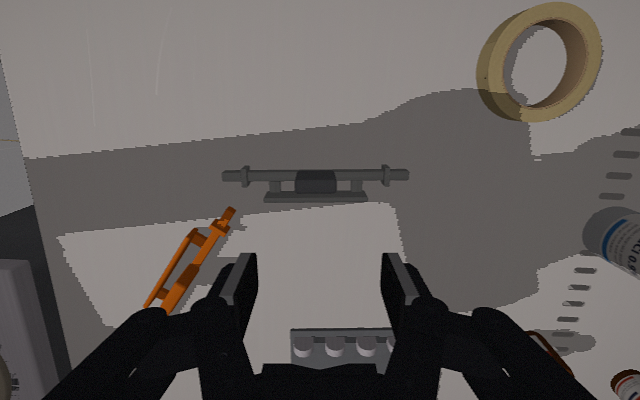

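View pics/w1s.png

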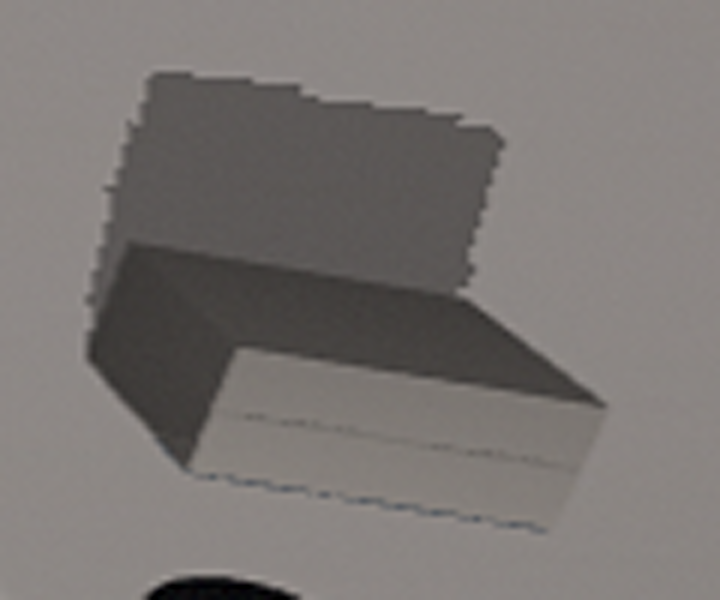

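Run:
```python
from h import *
import pickle
s,ci,im=pickle.load(open('w1.pkl','rb'))
uv=np.array([[237,347],[607,405],[188,472],[547,532],[130,242],[460,293],[88,355]])/6+[465,215]-.4
L=[[16,42.5,48],[16,-42.5,48],[-16,42.5,48],[-16,-42.5,48],[16,42.5,0],[16,-42.5,0],[-16,42.5,0]]
print(fit(ci,L,uv,[456,-285,-.065]))
```

```text
(array([ 4.58801920e+02, -2.85362373e+02, -1.24214864e-01]), np.float64(0.6718862745575651))
```

Request:
play_rows:
  steps:
    - [[-0.012,0.0595,0],[0,0,0.012]]
    - [[-0.0115,0.0595,0],[0,0,0.012]]
    - [[-0.011,0.06,0],[0,0,0.012]]
    - [[-0.0105,0.06,0],[0,0,0.012]]
    - [[-0.01,0.06,0],[0,0,0.012]]
    - [[-0.0095,0.06,0],[0,0,0.012]]
    - [[-0.009,0.06,0],[0,0,0.012]]
    - [[-0.008,0.06,0],[0,0,0.012]]
    - [[-0.0075,0.06,0],[0,0,0.012]]
    - [[-0.007,0.0605,0],[0,0,0.012]]
    - [[-0.0065,0.0605,0],[0,0,0.012]]
    - [[-0.006,0.0605,0],[0,0,0.012]]
    - [[-0.0055,0.0605,0],[0,0,0.012]]
    - [[0,0,0],[0,0,0]]
    - [[0,0,0],[0,0,0]]

```text
time_s: 10.15
eef_pos: [426.6, -286.0, 169.7]
ee_rot: [-0.001, 0.999, -0.034, -0.001]
force: [-0.4, 0.7, 0.1]
grip_width: 0.696
```

Run:
```python
from rig import ctrl,cams
from h import *
import pickle
s=ctrl.sense(); st(s); ci=cams.camera_info('wrist')
im=cams.capture('wrist'); pickle.dump((s,ci,im),open('w6.pkl','wb')); cv2.imwrite('pics/w6.png',im[:,:,::-1]); 
overlay(im,ci,[([458,-286.5,-.08],SLIM,0,(0,255,0))],(0,0,640,400),1.25,'pics/w6o.png')
```

```text
t 10.15 pos [ 426.6 -286.   169.7] yaw -0.0684 tilt 0.12 F [-0.4  0.7  0.1] g 0.696 j [-0.82  0.32  1.58  0.    1.24 -0.75]
```

View pics/w6.png

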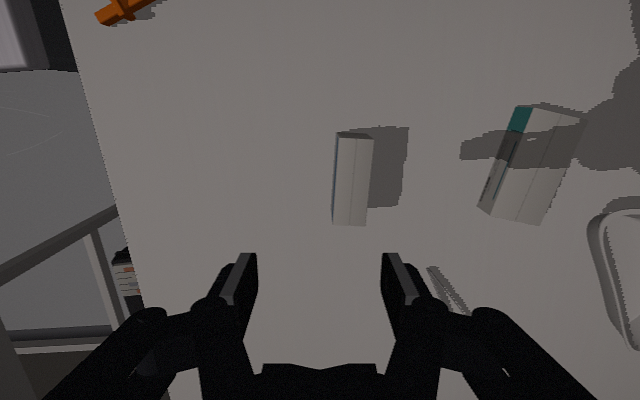

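Run:
```python
import pickle
from h import *
s,ci,im=pickle.load(open('w6.pkl','rb'))
a=cv2.resize(im[120:240,310:420,::-1],None,fx=5,fy=5,interpolation=cv2.INTER_CUBIC); cv2.imwrite('pics/w6c.png',a)
```

View pics/w6c.png

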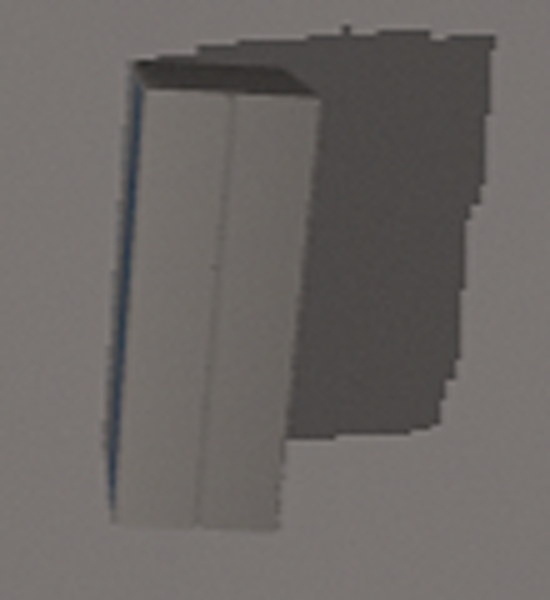

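Run:
```python
import pickle
from rig import ctrl
from h import *
s,ci,im=pickle.load(open('w6.pkl','rb'))
uv=np.array([[143,90],[318,97],[278,530],[116,522],[133,62]])/5+[310,120]-.4
p,e=fit(ci,[[-16,42.5,48],[16,42.5,48],[16,-42.5,48],[-16,-42.5,48],[-16,42.5,0]],uv,[458,-286,-.1]); print(p,e)
plan(ctrl.sense(),[p[0],p[1],95],p[2],4);
```

```text
[ 4.58353505e+02 -2.86061883e+02 -1.12838981e-01] 0.5997375620639561
n 4 need 1.7
[[[0.0105,-0.0004,0.025],[-0.0004,0.0004,0.0147]],[[0.0105,-0.0005,0.025],[-0.0004,0.0004,0.0146]],[[0.0105,-0.0006,0.025],[-0.0005,0.0004,0.0147]],[[0.0104,-0.0007,0.0249],[-0.0004,0.0003,0.0146]]]
```

Request:
play_rows:
  steps:
    - [[0.0105,-0.0005,0.025],[0,0,0.0147]]
    - [[0.0105,-0.0005,0.025],[0,0,0.0147]]
    - [[0.0105,-0.0006,0.025],[0,0,0.0147]]
    - [[0.0105,-0.0006,0.025],[0,0,0.0147]]
    - [[0,0,0.035],[0,0,0]]
    - [[0,0,0.03],[0,0,0]]
    - [[0,0,0.02],[0,0,0]]
    - [[0,0,0.01],[0,0,0]]
    - [[0,0,0],[0,0,0]]
    - [[0,0,0],[0,0,0]]

```text
time_s: 11.2
eef_pos: [459.2, -286.7, 25.1]
ee_rot: [0.0, 0.998, -0.056, 0.0]
force: [-0.7, 0.2, -0.2]
grip_width: 0.697
```

Run:
```python
from rig import ctrl,cams
from h import *
s=ctrl.sense(); st(s); ci=cams.camera_info('wrist')
im=cams.capture('wrist'); cv2.imwrite('pics/w7.png',im[:,:,::-1])
```

```text
t 11.2 pos [ 459.2 -286.7   25.1] yaw -0.1121 tilt 0.05 F [-0.7  0.2 -0.2] g 0.697 j [-0.77  0.56  1.65  0.    0.93 -0.66]
```

View pics/w7.png

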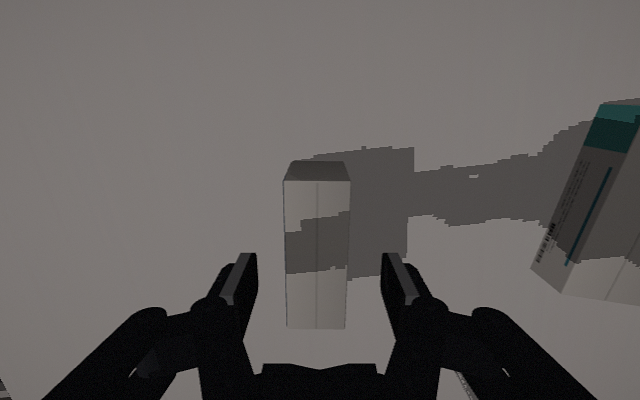

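Request:
play_rows:
  steps:
    - [[0,0,0.001],[0,0,0]]
    - [[0,0,0],[0,0,0]]
    - [[0,0,0],[0,0,0]]
    - [[0,0,0],[0,0,0]]
    - [[0,0,0],[0,0,0]]
    - [[0,0,0],[0,0,0]]
  grip: 1
  squeeze: 35

```text
time_s: 11.85
eef_pos: [458.8, -286.9, 23.6]
ee_rot: [0.0, 0.998, -0.056, 0.0]
force: [-0.4, 0.1, -0.4]
grip_width: -0.003
```

Request:
play_rows:
  steps:
    - [[0,0,-0.015],[0,0,0]]
    - [[0,0,-0.03],[0,0,0]]
    - [[0,0,-0.04],[0,0,0]]
    - [[0,0,-0.03],[0,0,0]]
    - [[0,0,0],[0,0,0]]

```text
time_s: 12.35
eef_pos: [460.0, -288.1, 113.5]
ee_rot: [0.002, 0.998, -0.056, 0.002]
force: [-0.9, 0.1, -1.0]
grip_width: -0.0
```

Run:
```python
from rig import ctrl,cams
from h import *
s=ctrl.sense(); st(s); ci=cams.camera_info('wrist')
im=cams.capture('wrist'); cv2.imwrite('pics/w8.png',im[:,:,::-1])
rk=[595.1,-3.3,.0583]; t=tf(rk,[60,0,0])[0]; print(t)
plan(s,[t[0],t[1],105],.0583)
```

```text
t 12.35 pos [ 460.  -288.1  113.5] yaw -0.1128 tilt 0.37 F [-0.9  0.1 -1. ] g -0.0 j [-0.78  0.44  1.57  0.    1.13 -0.66]
[6.54998062e+02 1.96018784e-01 0.00000000e+00]
n 8 need 7.3
[[[0.0269,-0.0514,0.0014],[0.0007,-0.0008,-0.0272]],[[0.028,-0.0508,0.0014],[0.0007,-0.0008,-0.0272]],[[0.029,-0.0502,0.0014],[0.0007,-0.0007,-0.0272]],[[0.0301,-0.0496,0.0014],[0.0007,-0.0008,-0.0272]],[[0.0312,-0.0489,0.0014],[0.0007,-0.0007,-0.0273]],[[0.0322,-0.0482,0.0014],[0.0007,-0.0008,-0.0272]],[[0.0332,-0.0475,0.0014],[0.0007,-0.0007,-0.0273]],[[0.0343,-0.0469,0.0013],[0.0007,-0.0008,-0.0272]]]
```

View pics/w8.png

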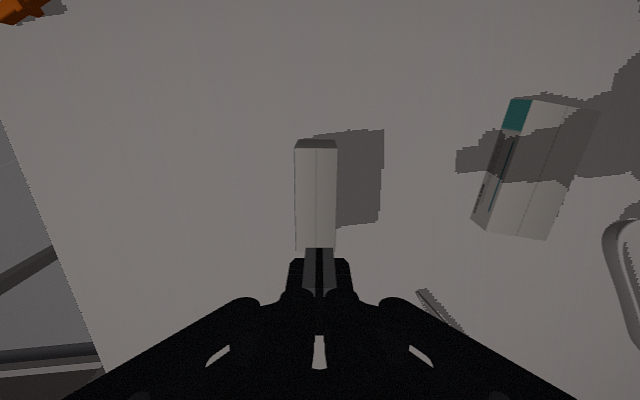

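Run:
```python
from rig import ctrl,cams
from h import *
s=ctrl.sense(); st(s); ci=cams.camera_info('wrist')
print('tcp px',project(ci,s['eef_pos']), 'grasp pt',project(ci,s['eef_pos']+[0,0,19]))
for z in (0,48): print(z,project(ci,tf([458.4,-286.1,-.113],[[-16,42.5,z],[16,42.5,z],[16,-42.5,z],[-16,-42.5,z]])).round(0).tolist())
im=cams.capture('top'); cv2.imwrite('pics/t8.png',im[:,:,::-1])
im=cams.capture('scene'); cv2.imwrite('pics/s8.png',im[:,:,::-1])
```

```text
t 12.4 pos [ 459.3 -287.4  111.4] yaw -0.1128 tilt 0.18 F [-1.2  0.2 -0.3] g 0.001 j [-0.78  0.44  1.58  0.    1.12 -0.66]
tcp px [[318.01277031 242.15785327]] grasp pt [[318.01860704 258.09376003]]
0 [[298.0, 140.0], [335.0, 140.0], [334.0, 230.0], [300.0, 230.0]]
48 [[294.0, 149.0], [339.0, 149.0], [337.0, 254.0], [297.0, 254.0]]
```

View pics/t8.png

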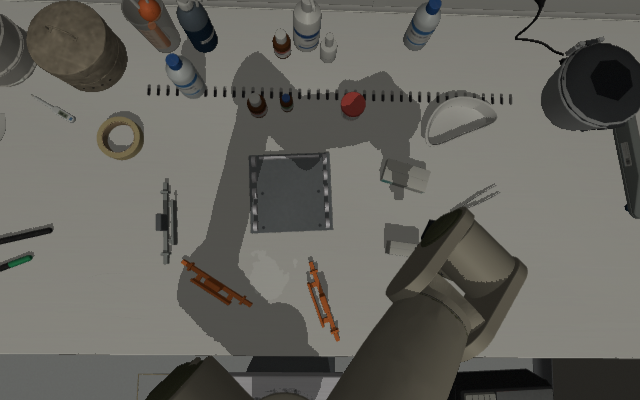

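View pics/s8.png

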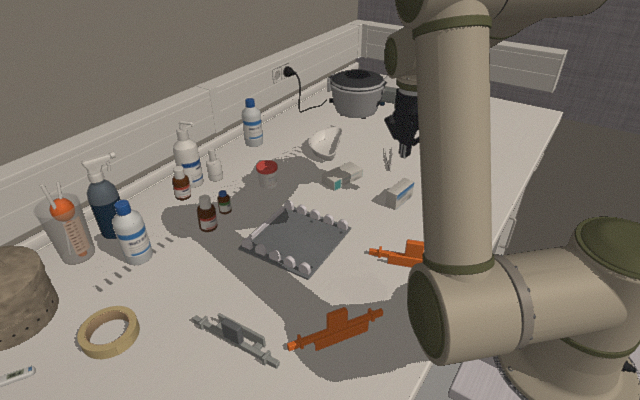

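Run:
```python
from rig import ctrl,cams
from h import *
s=ctrl.sense(); st(s); cs=cams.camera_info('scene')
print('tcp px',project(cs,[s['eef_pos'],s['eef_pos']+[0,0,-25],s['eef_pos']+[0,0,25]]))
print(project(cs,tf([458.4,-286.1,-.113],[[-16,42.5,48],[16,42.5,48],[16,-42.5,48],[-16,-42.5,48]])).round(0).tolist())
im=cv2.imread('pics/s8.png')[:,:,::-1]
p=s['eef_pos']
overlay(im,cs,[([458.4,-286.1,-.113],SLIM,0,(0,255,0)),([p[0],p[1],-.113],[(-11,11,-11,11,p[2],p[2]+25)],0,(0,0,255))],(340,100,460,220),5,'pics/s8o.png')
im=cv2.imread('pics/scene4.png')[:,:,::-1]
overlay(im,cs,[([513,299.5,.055],[(-20,20,-11,11,25,45)],0,(0,0,255)),([513,299.5,4.767],BAR,4,(0,255,0))],(170,220,310,370),4,'pics/s4o.png')
```

```text
t 12.5 pos [ 458.4 -286.6  109.3] yaw -0.113 tilt 0.06 F [1.  0.7 1. ] g 0.003 j [-0.78  0.44  1.58 -0.    1.12 -0.66]
tcp px [[402.65058855 165.27678971]
 [401.60613455 173.55236187]
 [403.72328641 156.77743153]]
[[397.0, 195.0], [386.0, 190.0], [403.0, 177.0], [414.0, 181.0]]
```

View pics/s8o.png

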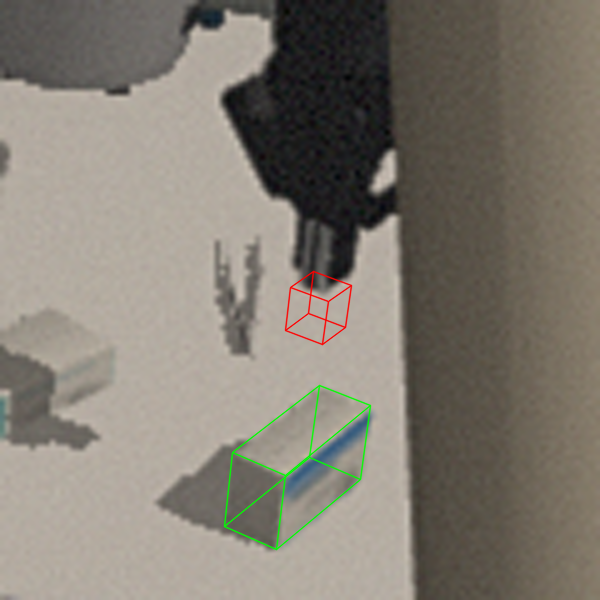

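View pics/s4o.png

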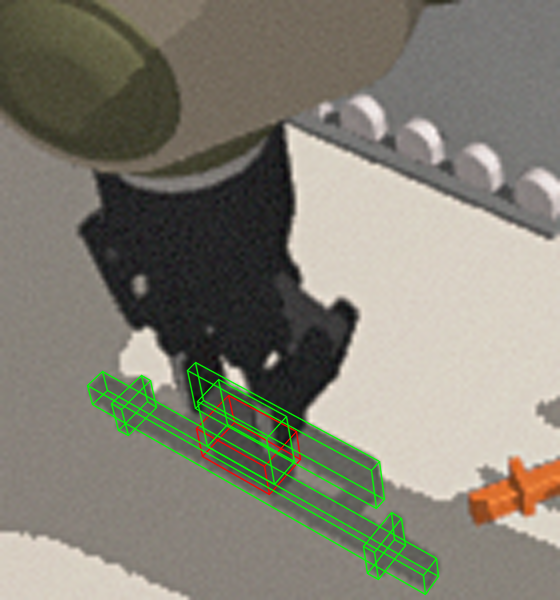

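Run:
```python
from rig import ctrl,cams
from h import *
s=ctrl.sense(); cs=cams.camera_info('scene'); cw=cams.camera_info('wrist')
Rt=rot(s['ee_rot'])
for d in (0,10,15,20,25,30):
    P=np.array([[a,b,-d] for a in(-9,9) for b in(-11,11)]); W=s['eef_pos']+Rt.apply(P)
    print(d,project(cs,W).round(0).tolist(),project(cw,W).round(0).tolist())
im=cams.capture('wrist')[:,:,::-1]; a=cv2.resize(np.clip(im[200:360,230:410]*3.,0,255).astype('uint8'),None,fx=4,fy=3.7,interpolation=cv2.INTER_CUBIC); cv2.imwrite('pics/w9.png',a)
```

```text
0 [[403.0, 168.0], [408.0, 165.0], [397.0, 166.0], [402.0, 162.0]] [[302.0, 225.0], [303.0, 259.0], [334.0, 225.0], [333.0, 259.0]]
10 [[404.0, 165.0], [408.0, 161.0], [398.0, 162.0], [402.0, 159.0]] [[301.0, 232.0], [302.0, 268.0], [335.0, 232.0], [334.0, 268.0]]
15 [[404.0, 163.0], [409.0, 160.0], [398.0, 161.0], [403.0, 157.0]] [[301.0, 236.0], [301.0, 273.0], [335.0, 236.0], [335.0, 273.0]]
20 [[404.0, 161.0], [409.0, 158.0], [398.0, 159.0], [403.0, 156.0]] [[300.0, 240.0], [301.0, 278.0], [336.0, 240.0], [335.0, 278.0]]
25 [[404.0, 160.0], [409.0, 156.0], [398.0, 157.0], [403.0, 154.0]] [[300.0, 244.0], [300.0, 283.0], [336.0, 244.0], [335.0, 283.0]]
30 [[405.0, 158.0], [409.0, 155.0], [399.0, 156.0], [403.0, 152.0]] [[299.0, 249.0], [300.0, 288.0], [337.0, 249.0], [336.0, 288.0]]
```

View pics/w9.png

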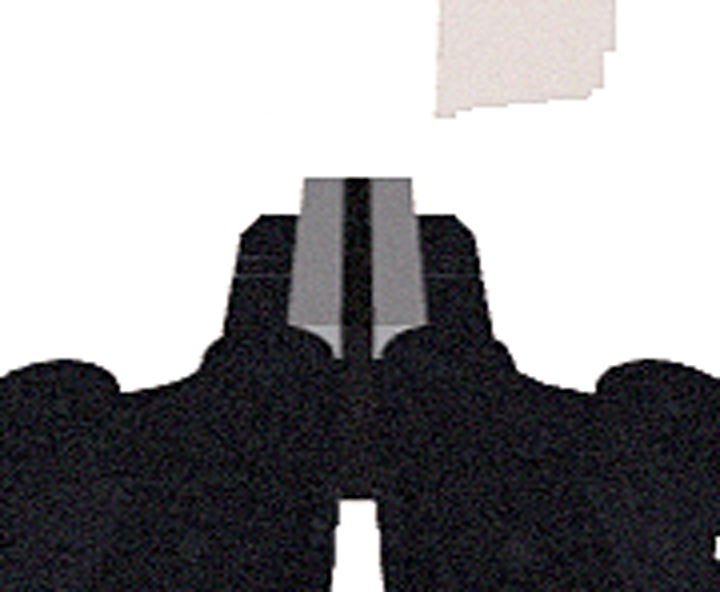

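The shut fingertips show about 28 mm further back than the stated TCP in both the wrist view (row 248) and the scene view. That means the fingers closed above the carton. I'll correct for this and go lower.

Request:
play_rows:
  steps:
    - [[0,0,0.03],[0,0,0]]
    - [[0,0,0.03],[0,0,0]]
    - [[0,0,0.03],[0,0,0]]
    - [[0,0,0.02],[0,0,0]]
    - [[0,0,0.01],[0,0,0]]
    - [[0,0,0.01],[0,0,0]]
    - [[0,0,0.01],[0,0,0]]
    - [[0,0,0.01],[0,0,0]]
    - [[0,0,0],[0,0,0]]
  grip: 0.3

```text
time_s: 13.45
eef_pos: [458.4, -286.6, -3.5]
ee_rot: [-0.0, 0.998, -0.056, -0.0]
force: [-0.4, 0.5, 0.3]
grip_width: 0.699
```

Run:
```python
from rig import ctrl,cams
from h import *
s=ctrl.sense(); st(s); ci=cams.camera_info('wrist')
im=cams.capture('wrist'); cv2.imwrite('pics/w10.png',im[:,:,::-1])
```

```text
t 13.45 pos [ 458.4 -286.6   -3.5] yaw -0.1129 tilt 0.08 F [-0.4  0.5  0.3] g 0.699 j [-0.78  0.6   1.67  0.    0.88 -0.66]
```

View pics/w10.png

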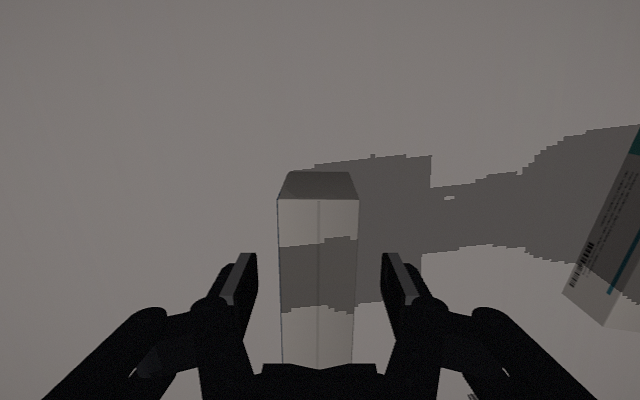

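Request:
play_rows:
  steps:
    - [[0,0,0.005],[0,0,0]]
    - [[0,0,0.003],[0,0,0]]
    - [[0,0,0],[0,0,0]]

```text
time_s: 13.8
eef_pos: [458.7, -286.8, -8.9]
ee_rot: [-0.0, 0.998, -0.056, -0.0]
force: [-0.2, -0.8, -0.2]
grip_width: 0.696
```

Request:
play_rows:
  steps:
    - [[0,0,0],[0,0,0]]
    - [[0,0,0],[0,0,0]]
    - [[0,0,0],[0,0,0]]
    - [[0,0,0],[0,0,0]]
    - [[0,0,0],[0,0,0]]
  grip: 1
  squeeze: 35

```text
time_s: 14.3
eef_pos: [458.9, -287.0, -8.4]
ee_rot: [0.0, 0.998, -0.056, 0.0]
force: [1.2, -0.3, 3.7]
grip_width: 0.371
```

Request:
play_rows:
  steps:
    - [[0,0,-0.015],[0,0,0]]
    - [[0,0,-0.03],[0,0,0]]
    - [[0,0,-0.04],[0,0,0]]
    - [[0,0,-0.03],[0,0,0]]
    - [[0,0,-0.01],[0,0,0]]
    - [[0,0,0],[0,0,0]]

```text
time_s: 14.9
eef_pos: [458.9, -287.1, 85.8]
ee_rot: [0.0, 0.998, -0.056, 0.001]
force: [-0.3, -0.3, -1.7]
grip_width: 0.368
```

Run:
```python
from rig import ctrl,cams
from h import *
s=ctrl.sense(); st(s); ci=cams.camera_info('wrist')
im=cams.capture('wrist'); cv2.imwrite('pics/w11.png',im[:,:,::-1])
rk=[595.1,-3.3,.0583]; t=tf(rk,[60,0,0])[0]; print(t)
plan(s,[t[0],t[1],s['eef_pos'][2]],.0583)
```

```text
t 14.9 pos [ 458.9 -287.1   85.8] yaw -0.1129 tilt 0.08 F [-0.3 -0.3 -1.7] g 0.368 j [-0.78  0.47  1.6   0.    1.07 -0.66]
[6.54998062e+02 1.96018784e-01 0.00000000e+00]
n 8 need 7.2
[[[0.0271,-0.0513,0],[0.0002,-0.0002,-0.0273]],[[0.0282,-0.0507,0],[0.0001,-0.0002,-0.0272]],[[0.0292,-0.05,0],[0.0002,-0.0002,-0.0273]],[[0.0303,-0.0494,0],[0.0001,-0.0002,-0.0272]],[[0.0314,-0.0487,0],[0.0002,-0.0001,-0.0273]],[[0.0324,-0.0481,0],[0.0001,-0.0002,-0.0272]],[[0.0334,-0.0474,0],[0.0002,-0.0001,-0.0273]],[[0.0344,-0.0466,-0.0001],[0.0001,-0.0002,-0.0272]]]
```

View pics/w11.png

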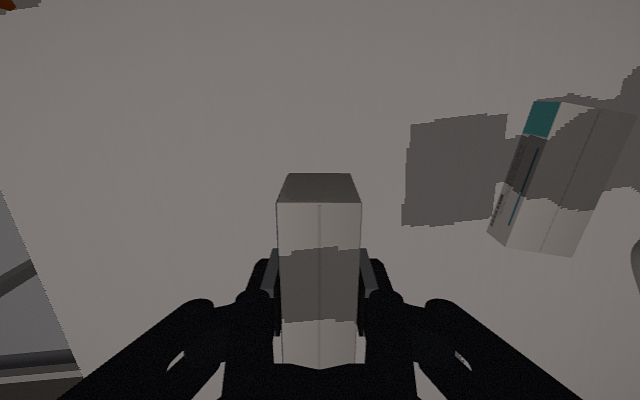

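Request:
play_rows:
  steps:
    - [[0.027,-0.0515,0],[0,0,-0.0273]]
    - [[0.028,-0.0507,0],[0,0,-0.0273]]
    - [[0.0292,-0.05,0],[0,0,-0.0273]]
    - [[0.0303,-0.0494,0],[0,0,-0.0273]]
    - [[0.0314,-0.0487,0],[0,0,-0.0273]]
    - [[0.0324,-0.048,0],[0,0,-0.0273]]
    - [[0.0334,-0.0474,0],[0,0,-0.0273]]
    - [[0.0344,-0.0466,0],[0,0,-0.0273]]
    - [[0,0,0],[0,0,0]]
    - [[0,0,0.02],[0,0,0]]
    - [[0,0,0.02],[0,0,0]]
    - [[0,0,0.02],[0,0,0]]
    - [[0,0,0],[0,0,0]]
    - [[0,0,0],[0,0,0]]

```text
time_s: 16.35
eef_pos: [654.3, -0.1, 39.7]
ee_rot: [-0.0, 1.0, 0.029, -0.0]
force: [-0.1, -0.5, -0.7]
grip_width: 0.369
```

Run:
```python
from rig import ctrl,cams
from h import *
s=ctrl.sense(); st(s); ci=cams.camera_info('wrist')
im=cams.capture('wrist'); cv2.imwrite('pics/w12.png',im[:,:,::-1])
rk=[595.1,-3.3,.0583]; p=s['eef_pos']
dz=p[2]+8.7; pose=[p[0],p[1],yawof(s['ee_rot'])]
c,sn=np.cos(rk[2]),np.sin(rk[2]); d=np.array(p[:2])-rk[:2]; print('rack coords',c*d[0]+sn*d[1],-sn*d[0]+c*d[1],'underside',dz)
I=[(rk,RACK,0,(0,255,0)),(pose,SLIM,dz,(0,0,255))]
overlay(im,ci,I,(0,0,640,400),1.25,'pics/w12o.png')
cs=cams.camera_info('scene'); im=cams.capture('scene'); overlay(im,cs,I,(200,130,400,280),4,'pics/s12o.png')
```

```text
t 16.35 pos [ 6.543e+02 -1.000e-01  3.970e+01] yaw 0.0577 tilt 0.04 F [-0.1 -0.5 -0.7] g 0.369 j [-0.18  0.75  1.25  0.    1.14 -0.24]
rack coords 59.301424139279824 -0.2721054734115653 underside 48.37130441106217
```

View pics/w12o.png

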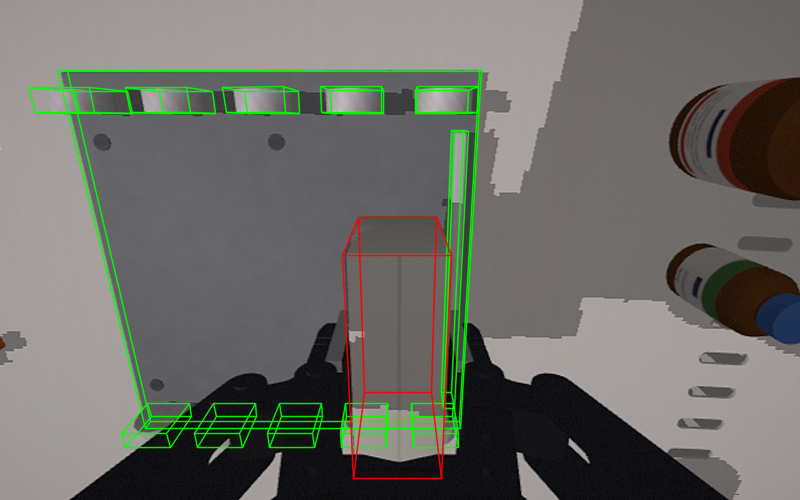

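View pics/s12o.png

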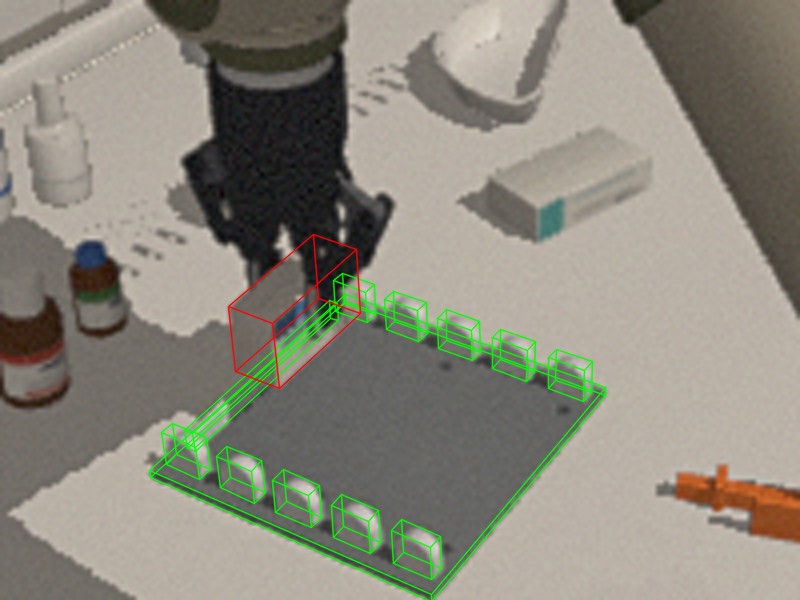

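Request:
play_rows:
  steps:
    - [[0,0,0.02],[0,0,0]]
    - [[0,0,0.02],[0,0,0]]
    - [[0,0,0.01],[0,0,0]]
    - [[0,0,0.003],[0,0,0]]
    - [[0,0,0],[0,0,0]]
    - [[0,0,0],[0,0,0]]

```text
time_s: 17.05
eef_pos: [654.9, 0.5, 0.7]
ee_rot: [0.0, 1.0, 0.029, 0.0]
force: [0.0, 0.2, -1.4]
grip_width: 0.368
```

Request:
play_rows:
  steps:
    - [[0,0,0.001],[0,0,0]]
    - [[0,0,0.001],[0,0,0]]
    - [[0,0,0],[0,0,0]]

```text
time_s: 17.35
eef_pos: [654.6, 0.5, -1.1]
ee_rot: [-0.0, 1.0, 0.029, 0.0]
force: [0.2, -0.3, -0.9]
grip_width: 0.368
```

Request:
play_rows:
  steps:
    - [[0,0,0.0012],[0,0,0]]
    - [[0.004,0,0],[0,0,0]]
    - [[0.004,0,0],[0,0,0]]
    - [[0.002,0,0],[0,0,0]]
    - [[0,0,0],[0,0,0]]

```text
time_s: 17.85
eef_pos: [662.3, 0.9, -2.1]
ee_rot: [0.0, 1.0, 0.029, 0.0]
force: [0.6, 0.7, 0.1]
grip_width: 0.366
```

Request:
play_rows:
  steps:
    - [[0.002,0,0],[0,0,0]]
    - [[0.0015,0,0],[0,0,0]]
    - [[0,0,0],[0,0,0]]

```text
time_s: 18.15
eef_pos: [663.5, 1.0, -2.3]
ee_rot: [-0.0, 1.0, 0.03, -0.002]
force: [-6.4, -1.9, 1.9]
grip_width: 0.368
```

Request:
play_rows:
  steps:
    - [[0,0,0.0007],[0,0,0]]
    - [[0,0,0],[0,0,0]]

```text
time_s: 18.35
eef_pos: [663.5, 1.0, -2.4]
ee_rot: [0.0, 1.0, 0.03, -0.002]
force: [-8.3, -0.8, 4.7]
grip_width: 0.374
```

Request:
play_rows:
  steps:
    - [[0,0,0],[0,0,0]]
    - [[0,0,0],[0,0,0]]
    - [[0,0,0],[0,0,0]]
    - [[0,0,0],[0,0,0]]
  grip: 0.4

```text
time_s: 18.75
eef_pos: [664.8, 1.1, -2.6]
ee_rot: [0.0, 1.0, 0.029, 0.0]
force: [0.2, 0.6, 0.4]
grip_width: 0.595
```

Run:
```python
from rig import ctrl,cams
from h import *
s=ctrl.sense(); st(s); ci=cams.camera_info('wrist')
im=cams.capture('wrist'); cv2.imwrite('pics/w13.png',im[:,:,::-1])
im=cams.capture('scene'); a=cv2.resize(im[130:280,200:400,::-1],None,fx=4,fy=4,interpolation=cv2.INTER_CUBIC);cv2.imwrite('pics/s13.png',a)
```

```text
t 18.75 pos [664.8   1.1  -2.6] yaw 0.0586 tilt 0.02 F [0.2 0.6 0.4] g 0.595 j [-0.17  0.82  1.24  0.    1.08 -0.23]
```

View pics/w13.png

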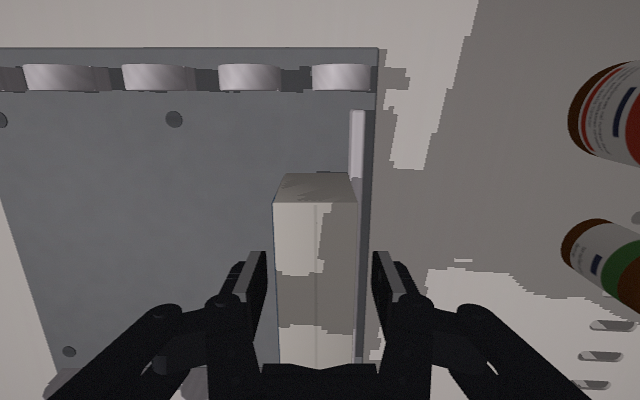

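View pics/s13.png

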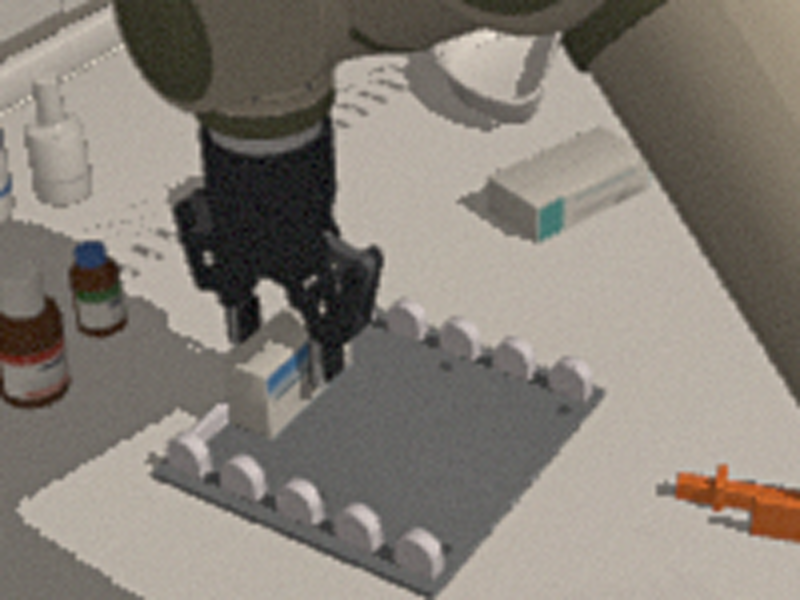

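Request:
play_rows:
  steps:
    - [[0,0,-0.02],[0,0,0]]
    - [[0,0,-0.04],[0,0,0]]
    - [[0,0,-0.05],[0,0,0]]
    - [[0,0,-0.05],[0,0,0]]
    - [[0,0,-0.03],[0,0,0]]
    - [[0,0,0],[0,0,0]]

```text
time_s: 19.45
eef_pos: [666.4, 0.9, 145.2]
ee_rot: [0.001, 1.0, 0.029, 0.004]
force: [-0.5, 0.1, -0.2]
grip_width: 0.603
```

Run:
```python
from rig import ctrl,cams
from h import *
import pickle
s=ctrl.sense(); st(s); ci=cams.camera_info('wrist')
im=cams.capture('wrist'); pickle.dump((s,ci,im),open('w14.pkl','wb'))
rk=[595.1,-3.3,.0583]; t=tf(rk,[69,0.5,0])[0]
overlay(im,ci,[(rk,RACK,0,(0,255,0)),([t[0],t[1],rk[2]],SLIM,6,(0,0,255))],(0,0,640,400),1.25,'pics/w14o.png')
cv2.imwrite('pics/w14.png',im[:,:,::-1])
plan(s,[513.3,300.3,145],.055)
```

```text
t 19.45 pos [666.4   0.9 145.2] yaw 0.0588 tilt 0.46 F [-0.5  0.1 -0.2] g 0.603 j [-0.17  0.67  1.1   0.    1.36 -0.23]
n 8 need 7.0
[[[-0.0225,-0.0513,-0.0002],[0.0003,-0.0013,0.0006]],[[-0.0226,-0.0513,-0.0002],[0.0003,-0.0012,0.0006]],[[-0.0226,-0.0513,-0.0002],[0.0003,-0.0013,0.0006]],[[-0.0226,-0.0513,-0.0001],[0.0003,-0.0012,0.0006]],[[-0.0226,-0.0513,-0.0001],[0.0003,-0.0013,0.0006]],[[-0.0227,-0.0513,-0.0001],[0.0003,-0.0012,0.0006]],[[-0.0227,-0.0512,0],[0.0003,-0.0013,0.0006]],[[-0.0227,-0.0513,-0.0001],[0.0002,-0.0012,0.0006]]]
```

View pics/w14o.png

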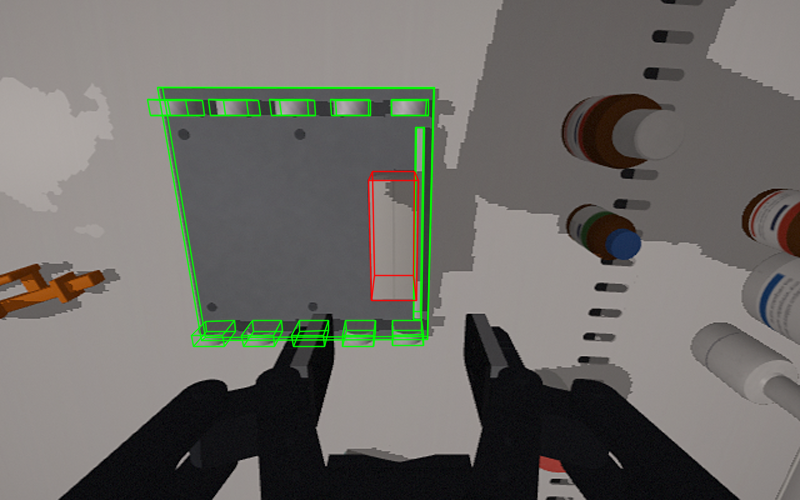

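View pics/w14.png

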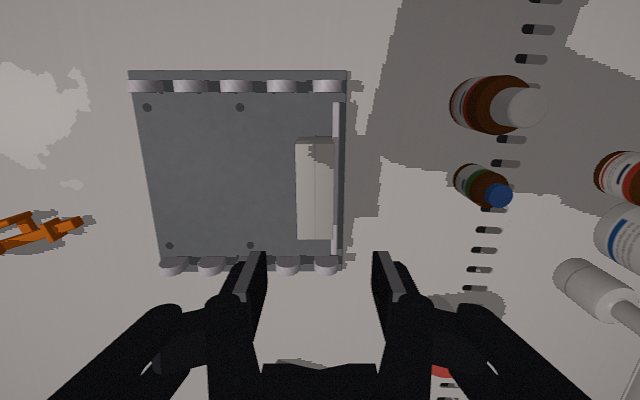

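Request:
play_rows:
  steps:
    - [[-0.0225,-0.0513,0],[0,0,0.0006]]
    - [[-0.0226,-0.0513,0],[0,0,0.0006]]
    - [[-0.0226,-0.0513,0],[0,0,0.0006]]
    - [[-0.0226,-0.0513,0],[0,0,0.0006]]
    - [[-0.0226,-0.0513,0],[0,0,0.0006]]
    - [[-0.0227,-0.0513,0],[0,0,0.0006]]
    - [[-0.0227,-0.0512,0],[0,0,0.0006]]
    - [[-0.0227,-0.0513,0],[0,0,0.0006]]
    - [[0,0,0],[0,0,0]]
    - [[0,0,0],[0,0,0]]
  grip: 0.25

```text
time_s: 20.5
eef_pos: [510.9, 300.9, 139.1]
ee_rot: [0.0, 1.0, 0.028, -0.001]
force: [0.2, 0.7, -0.1]
grip_width: 0.749
```

Run:
```python
from rig import ctrl,cams
from h import *
import pickle
s=ctrl.sense(); st(s); ci=cams.camera_info('wrist')
im=cams.capture('wrist'); pickle.dump((s,ci,im),open('w15.pkl','wb'))
overlay(np.clip(im*1.5,0,255).astype('uint8'),ci,[([513.3,300.3,4.767],BAR,0,(0,0,255))],(190,130,440,260),3.2,'pics/w15o.png')
cv2.imwrite('pics/w15.png',im[:,:,::-1])
```

```text
t 20.5 pos [510.9 300.9 139.1] yaw 0.0564 tilt 0.09 F [ 0.2  0.7 -0.1] g 0.749 j [ 0.33  0.52  1.37 -0.    1.25  0.28]
```

View pics/w15o.png

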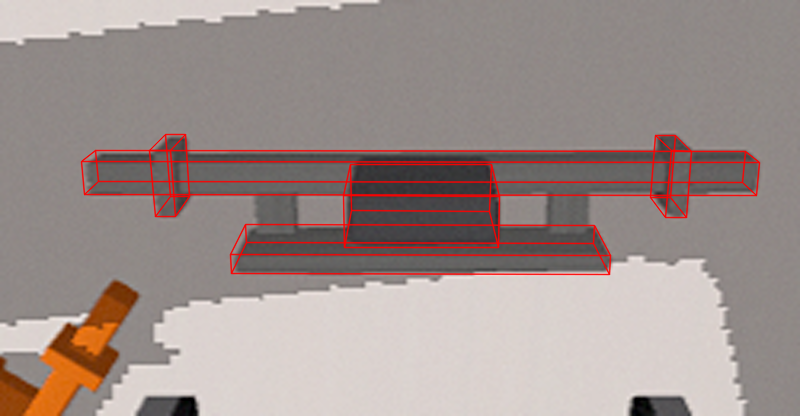

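Request:
play_rows:
  steps:
    - [[0.0028,0.0005,0.03],[0,0,0.0015]]
    - [[0,0,0.04],[0,0,0]]
    - [[0,0,0.04],[0,0,0]]
    - [[0,0,0.04],[0,0,0]]
    - [[0,0,0.025],[0,0,0]]
    - [[0,0,0.013],[0,0,0]]
    - [[0,0,0.005],[0,0,0]]
    - [[0,0,0],[0,0,0]]

```text
time_s: 21.35
eef_pos: [514.2, 299.9, -4.6]
ee_rot: [-0.0, 1.0, 0.026, 0.0]
force: [-0.5, -0.6, 0.6]
grip_width: 0.749
```

Run:
```python
from rig import ctrl,cams
from h import *
s=ctrl.sense(); st(s); ci=cams.camera_info('wrist')
im=cams.capture('wrist'); cv2.imwrite('pics/w16.png',im[:,:,::-1])
```

```text
t 21.35 pos [514.2 299.9  -4.6] yaw 0.0529 tilt 0.01 F [-0.5 -0.6  0.6] g 0.749 j [ 0.33  0.7   1.49 -0.    0.96  0.28]
```

View pics/w16.png

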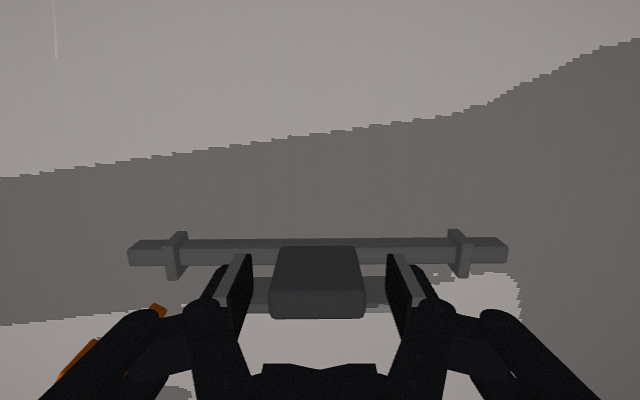

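Request:
play_rows:
  steps:
    - [[0,0,0],[0,0,0]]
    - [[0,0,0],[0,0,0]]
    - [[0,0,0],[0,0,0]]
    - [[0,0,0],[0,0,0]]
    - [[0,0,0],[0,0,0]]
    - [[0,0,0],[0,0,0]]
  grip: 1
  squeeze: 60

```text
time_s: 22.0
eef_pos: [514.4, 300.5, -3.8]
ee_rot: [-0.0, 1.0, 0.027, 0.001]
force: [-1.1, -0.2, 5.9]
grip_width: 0.461
```

Request:
play_rows:
  steps:
    - [[0,0,-0.01],[0,0,0]]
    - [[0,0,-0.02],[0,0,0]]
    - [[0,0,-0.04],[0,0,0]]
    - [[0,0,-0.04],[0,0,0]]
    - [[0,0,-0.025],[0,0,0]]
    - [[0,0,-0.01],[0,0,0]]
    - [[0,0,0],[0,0,0]]
    - [[0,0,0],[0,0,0]]

```text
time_s: 22.8
eef_pos: [513.2, 300.1, 103.0]
ee_rot: [0.0, 1.0, 0.027, -0.001]
force: [-0.2, 0.3, -2.3]
grip_width: 0.459
```

Run:
```python
from rig import ctrl,cams
from h import *
s=ctrl.sense(); st(s)
rk=[595.1,-3.3,.0583]; t=tf(rk,[20,0,0])[0]; print(t)
plan(s,[t[0],t[1],s['eef_pos'][2]],.0583+np.pi/2)
im=cams.capture('wrist'); cv2.imwrite('pics/w17.png',im[:,:,::-1])
```

```text
t 22.8 pos [513.2 300.1 103. ] yaw 0.0537 tilt 0.1 F [-0.2  0.3 -2.3] g 0.459 j [0.33 0.56 1.41 0.   1.18 0.28]
[615.06602073  -2.13466041   0.        ]
n 11 need 10.7
[[[0.0104,0.0372,0.0],[-0.0001,0.0002,-0.1824]],[[0.0049,0.0383,0.0],[-0.0001,0.0002,-0.1823]],[[-0.0006,0.0387,0.0],[-0.0001,0.0002,-0.1824]],[[-0.0061,0.0382,0.0],[-0.0001,0.0002,-0.1823]],[[-0.0115,0.0369,0.0],[-0.0001,0.0002,-0.1824]],[[-0.0166,0.0349,0.0],[-0.0001,0.0002,-0.1823]],[[-0.0214,0.0322,0.0],[-0.0001,0.0002,-0.1824]],[[-0.0258,0.0288,0.0],[-0.0001,0.0002,-0.1823]],[[-0.0297,0.0248,0.0],[-0.0001,0.0002,-0.1824]],[[-0.0329,0.0203,0.0],[-0.0001,0.0001,-0.1823]],[[-0.0355,0.0154,0.0001],[-0.0001,0.0002,-0.1824]]]
```

View pics/w17.png

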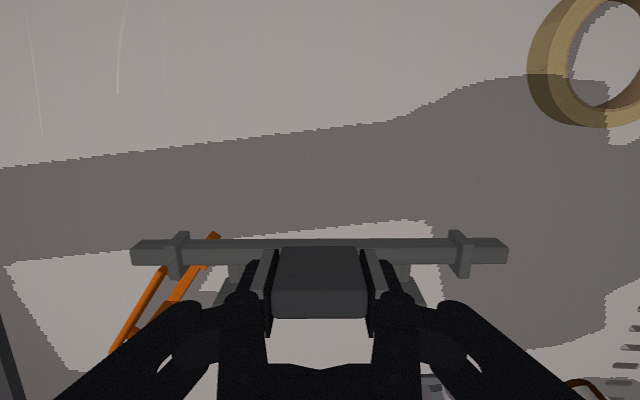

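Request:
play_rows:
  steps:
    - [[0.0104,0.0372,0],[0,0,-0.1824]]
    - [[0.005,0.0383,0],[0,0,-0.1824]]
    - [[-0.0006,0.0387,0],[0,0,-0.1824]]
    - [[-0.006,0.0382,0],[0,0,-0.1824]]
    - [[-0.0115,0.037,0],[0,0,-0.1824]]
    - [[-0.0166,0.035,0],[0,0,-0.1824]]
    - [[-0.0214,0.0322,0],[0,0,-0.1824]]
    - [[-0.0258,0.0288,0],[0,0,-0.1824]]
    - [[-0.0297,0.0248,0],[0,0,-0.1823]]
    - [[-0.033,0.0203,0],[0,0,-0.1823]]
    - [[-0.0355,0.0154,0],[0,0,-0.1823]]
    - [[0,0,0],[0,0,0]]
    - [[0,0,0.03],[0,0,0]]
    - [[0,0,0.02],[0,0,0]]
    - [[0,0,0],[0,0,0]]
    - [[0,0,0],[0,0,0]]

```text
time_s: 24.45
eef_pos: [615.7, -1.6, 66.3]
ee_rot: [-0.0, 0.686, 0.727, -0.0]
force: [0.6, 0.1, -2.7]
grip_width: 0.458
```

Run:
```python
from rig import ctrl,cams
from h import *
s=ctrl.sense(); st(s); ci=cams.camera_info('wrist'); p=s['eef_pos']
im=cams.capture('wrist'); cv2.imwrite('pics/w18.png',im[:,:,::-1])
rk=[595.1,-3.3,.0583]
c,sn=np.cos(rk[2]),np.sin(rk[2]); d=np.array(p[:2])-rk[:2]; print('rack coords',c*d[0]+sn*d[1],-sn*d[0]+c*d[1])
pose=[p[0],p[1],yawof(s['ee_rot'])-np.pi/2]; t=tf(rk,[69,.5,0])[0]; dz=p[2]+4.2
I=[(rk,RACK,0,(0,255,0)),(pose,BAR,dz,(0,0,255)),([t[0],t[1],rk[2]],SLIM,6,(255,255,0))]
overlay(np.clip(im*1.3,0,255).astype('uint8'),ci,I,(0,0,640,400),1.25,'pics/w18o.png')
cs=cams.camera_info('scene'); im=cams.capture('scene'); overlay(im,cs,I,(210,140,410,290),4,'pics/s18o.png')
```

```text
t 24.45 pos [615.7  -1.6  66.3] yaw 1.6288 tilt 0.05 F [ 0.6  0.1 -2.7] g 0.458 j [-0.19  0.64  1.37  0.    1.13 -1.82]
rack coords 20.693248493030506 0.470941685226846
```

View pics/w18o.png

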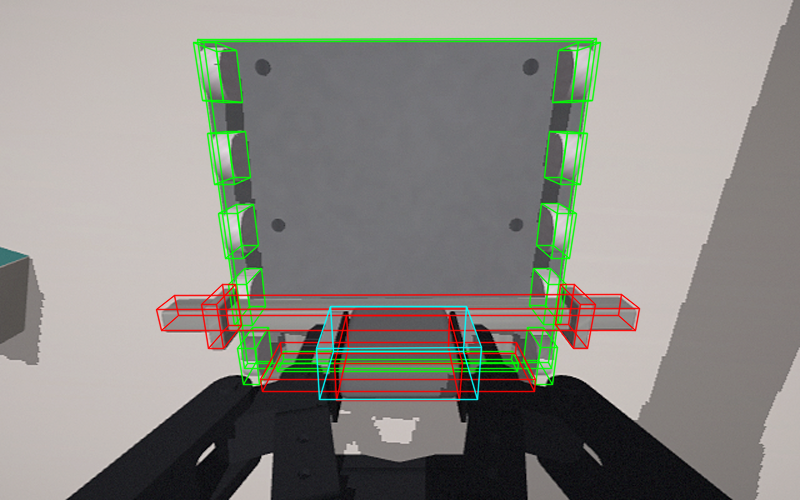

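View pics/s18o.png

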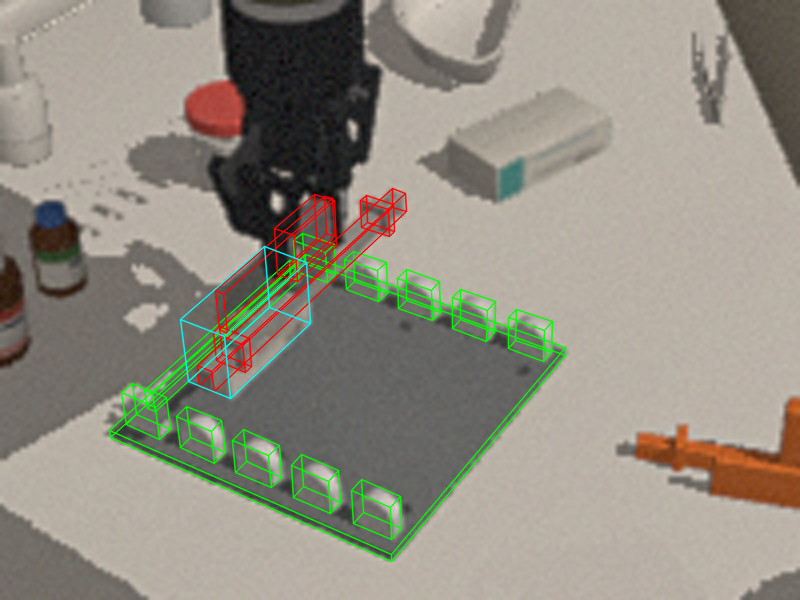

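Request:
play_rows:
  steps:
    - [[0,0,0.02],[0,0,0]]
    - [[0,-0.0003,0.015],[0,0,0]]
    - [[0,0,0.01],[0,0,0]]
    - [[0,0,0.005],[0,0,0]]
    - [[0,0,0.004],[0,0,0]]
    - [[0,0,0],[0,0,0]]

```text
time_s: 25.15
eef_pos: [615.7, -2.1, 25.8]
ee_rot: [-0.0, 0.686, 0.727, -0.0]
force: [0.6, -0.8, -2.4]
grip_width: 0.457
```

Run:
```python
from rig import ctrl,cams
from h import *
s=ctrl.sense(); st(s); ci=cams.camera_info('wrist'); p=s['eef_pos']
im=cams.capture('wrist'); cv2.imwrite('pics/w19.png',np.clip(im[:,:,::-1]*1.3,0,255).astype('uint8'))
```

```text
t 25.15 pos [615.7  -2.1  25.8] yaw 1.6292 tilt 0.0 F [ 0.6 -0.8 -2.4] g 0.457 j [-0.19  0.69  1.4   0.    1.05 -1.82]
```

View pics/w19.png

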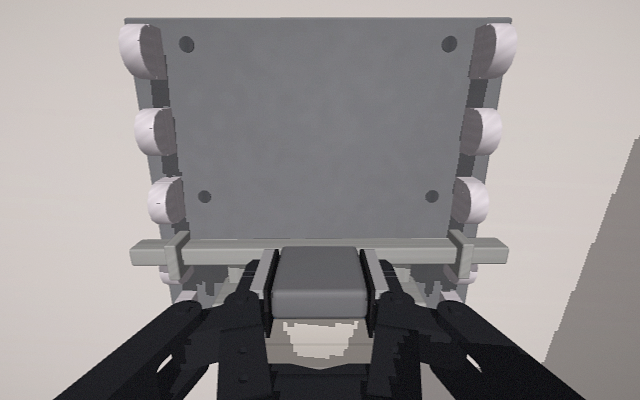

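Request:
play_rows:
  steps:
    - [[0,0,0.005],[0,0,0]]
    - [[0,0,0.005],[0,0,0]]
    - [[0,0,0.005],[0,0,0]]
    - [[0,0,0],[0,0,0]]

```text
time_s: 25.6
eef_pos: [615.3, -2.1, 13.9]
ee_rot: [-0.001, 0.686, 0.727, -0.0]
force: [0.7, -0.1, -1.2]
grip_width: 0.457
```

Request:
play_rows:
  steps:
    - [[0,0,0.005],[0,0,0]]
    - [[0,0,0.005],[0,0,0]]
    - [[0,0,0],[0,0,0]]

```text
time_s: 25.9
eef_pos: [615.3, -2.1, 6.5]
ee_rot: [-0.0, 0.686, 0.727, -0.0]
force: [-0.1, 0.4, -1.6]
grip_width: 0.46
```

Request:
play_rows:
  steps:
    - [[0,0,0.004],[0,0,0]]
    - [[0,0,0.0015],[0,0,0]]
    - [[0,0,0],[0,0,0]]

```text
time_s: 26.2
eef_pos: [615.6, -2.0, 2.8]
ee_rot: [-0.0, 0.686, 0.727, -0.0]
force: [0.7, -0.3, -1.6]
grip_width: 0.457
```

Request:
play_rows:
  steps:
    - [[0,0,0.0012],[0,0,0]]
    - [[0,0,0],[0,0,0]]

```text
time_s: 26.4
eef_pos: [615.8, -2.1, 2.3]
ee_rot: [0.0, 0.686, 0.727, 0.0]
force: [-0.4, -0.0, -0.3]
grip_width: 0.463
```

Request:
play_rows:
  steps:
    - [[0,0,0.0008],[0,0,0]]
    - [[0,0,0],[0,0,0]]

```text
time_s: 26.6
eef_pos: [615.9, -2.2, 2.3]
ee_rot: [0.0, 0.686, 0.727, 0.0]
force: [-2.5, -0.8, 5.4]
grip_width: 0.457
```

Request:
play_rows:
  steps:
    - [[0,0,0],[0,0,0]]
    - [[0,0,0],[0,0,0]]
    - [[0,0,0],[0,0,0]]
    - [[0,0,0],[0,0,0]]
  grip: 0.25

```text
time_s: 27.0
eef_pos: [615.7, -2.1, 1.4]
ee_rot: [-0.0, 0.686, 0.727, -0.0]
force: [0.8, -1.1, -0.0]
grip_width: 0.751
```

Request:
play_rows:
  steps:
    - [[0,0,-0.02],[0,0,0]]
    - [[0,0,-0.04],[0,0,0]]
    - [[0,0,-0.05],[0,0,0]]
    - [[0,0,-0.05],[0,0,0]]
    - [[0,0,-0.03],[0,0,0]]
    - [[0,0,0],[0,0,0]]
    - [[0,0,0],[0,0,0]]

```text
time_s: 27.7
eef_pos: [615.6, -2.1, 144.5]
ee_rot: [0.0, 0.686, 0.727, 0.0]
force: [-0.3, 0.1, 0.3]
grip_width: 0.743
```

Run:
```python
from rig import ctrl,cams
from h import *
s=ctrl.sense(); st(s); ci=cams.camera_info('wrist'); p=s['eef_pos']
im=cams.capture('wrist')
rk=[595.1,-3.3,.0583]; t=tf(rk,[69,.5,0])[0]; b=tf(rk,[20.3,.5,0])[0]
I=[(rk,RACK,0,(0,255,0)),([b[0],b[1],rk[2]],BAR,6,(0,0,255)),([t[0],t[1],rk[2]],SLIM,6,(255,255,0))]
overlay(np.clip(im*1.3,0,255).astype('uint8'),ci,I,(150,50,490,300),2.35,'pics/w20o.png')
cs=cams.camera_info('scene'); im=cams.capture('scene'); overlay(im,cs,[],(210,140,410,290),4,'pics/s20.png'); overlay(im,cs,I,(210,140,410,290),4,'pics/s20o.png')
cv2.imwrite('pics/s20f.png',im[:,:,::-1])
```

```text
t 27.7 pos [615.6  -2.1 144.5] yaw 1.6293 tilt 0.04 F [-0.3  0.1  0.3] g 0.743 j [-0.19  0.56  1.29 -0.    1.29 -1.82]
```

View pics/w20o.png

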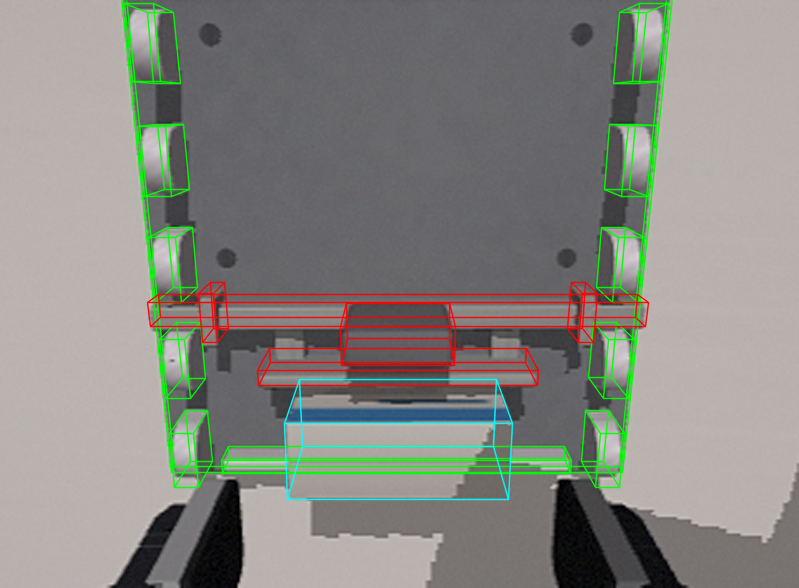

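View pics/s20.png

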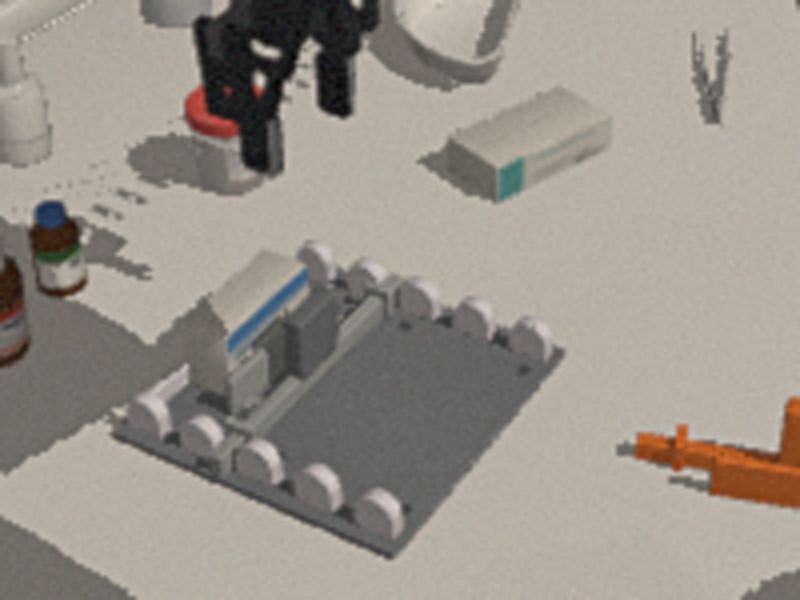

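View pics/s20o.png

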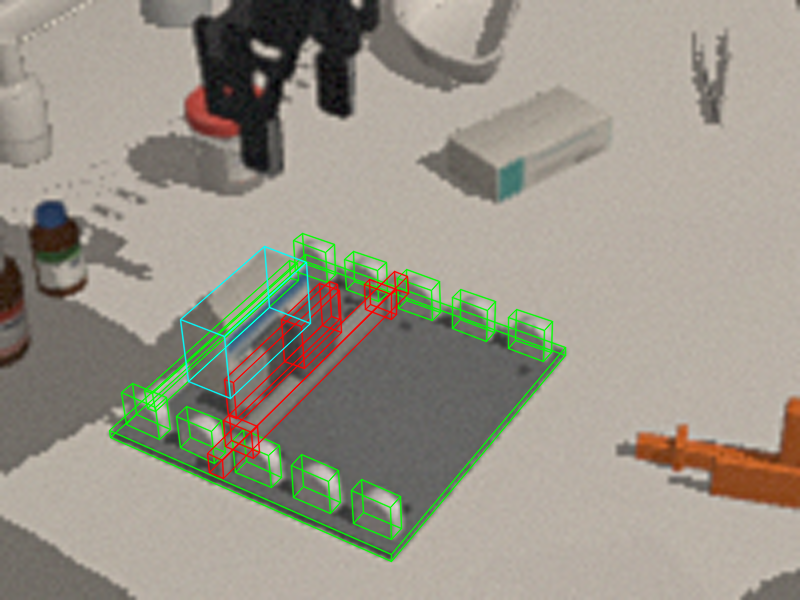

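Run:
```python
from rig import ctrl,cams
from h import *
im=cv2.imread('pics/s20f.png'); a=cv2.resize(im[190:265,230:320],None,fx=8,fy=8,interpolation=cv2.INTER_CUBIC); cv2.imwrite('pics/s20z.png',np.clip(a*1.2,0,255).astype('uint8'))
im=cams.capture('wrist')[:,:,::-1]; a=cv2.resize(im[165:270,210:430],None,fx=3.6,fy=3.6,interpolation=cv2.INTER_CUBIC); cv2.imwrite('pics/w20z.png',a)
im=cams.capture('top')[:,:,::-1]; a=cv2.resize(im[90:250,220:440],None,fx=3.6,fy=3.6,interpolation=cv2.INTER_CUBIC); cv2.imwrite('pics/t20z.png',a)
```

```text
(no output)
```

View pics/s20z.png

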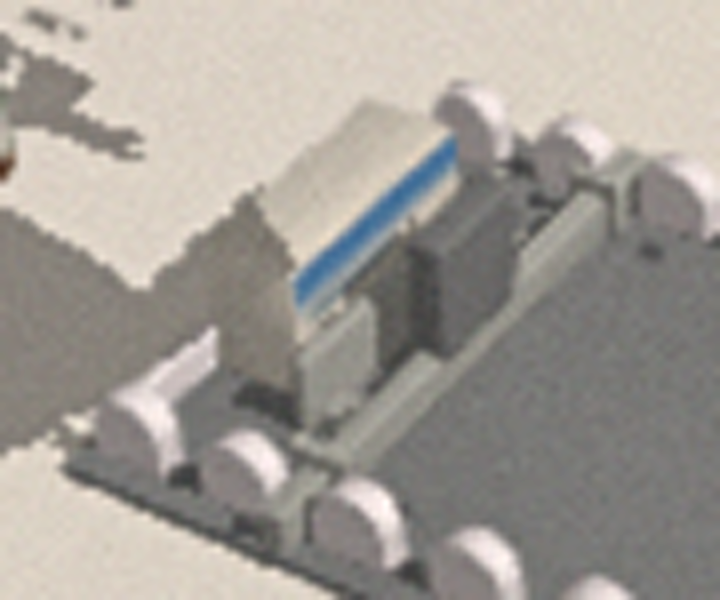

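View pics/w20z.png

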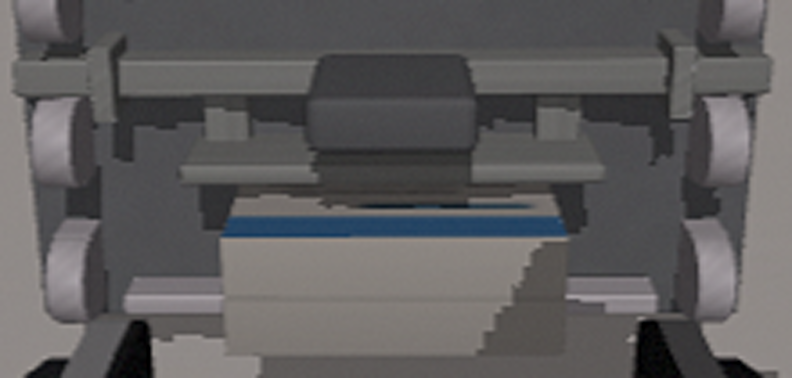

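View pics/t20z.png

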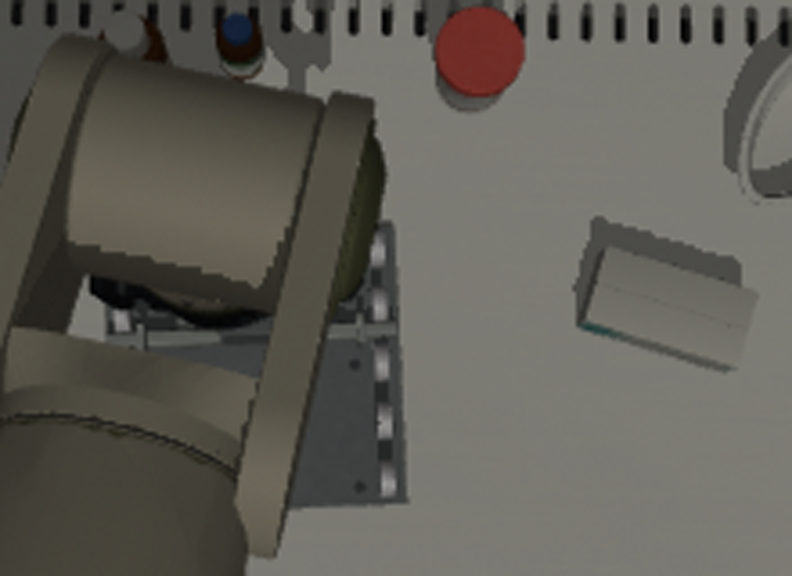

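Run:
```python
from rig import ctrl
print(ctrl.finish_job())
```

```text
the job is handed in; nothing more can be done
None
```

I did the job in the order asked and handed it in at about 28 s of the 67 s allowed; the hand-in gives no verdict.

- **Metal bar:** I lifted it from the +60 notches and stood it upright, released, on the free worktop left of the rack. After the carton was loaded I picked it up again and turned it end for end. I then lowered it into the +20 notches until it touched the floor (about 5 N).
- **Slim carton:** I stood it upright in the rack and slid it along the plate until it met the back wall (about 6–8 N), then released it.
- **Last checks:** The wrist and scene pictures show the beam seated between the teeth, the fence facing the carton and the carton standing against the wall. The gripper was open, about 140 mm above the bar, and read no force. The flat carton, vial and cup look unmoved in the last pictures. The amber bottle is only partly in view there, but nothing went near it.

**What went wrong or disagreed:**
- **First carton grasp missed:** The fingers closed above the carton without touching it. The pictures showed the shut fingertips about 28 mm further back than the stated TCP. I allowed for this in every later grasp.
- **First bar grip was shallow:** For the same reason, the bar was first held only by the top few millimetres of its tab. It did not slip.
- **Top camera blocked:** The arm hid most of the rack from the top camera at the end, so that view confirms only the right end of the bar.

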